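Stack the core trays, mouths alternating

TASK

One rock core has slid out past the open mouth of its tray and would block the tray above: push it back home against its stop, leaving that tray standing as the bottom of the stack. Then stack the other two trays on it with their cores aboard, each turned end for end to the tray below and stepped back from that tray's mouth, so that both its foot bars drop fully into the rim notches below and lock the core behind them. Set the trays down rather than dropping them, and leave the other things on the bench where they are.

Things in the scene. Friction and masses are not known exactly. Their poses are not given: they have to be found in the camera images.
- tray_1_mid (a point): Centre of the bottom tray, the one whose core sticks out. All trays alike: loose sheet-steel trough, 200 long (x), 56 wide (y), 62 mm high, 0.2-0.4 kg without core; point 31 mm above its feet's underside. x points to the open end (mouth), z up. Side walls 3 mm thick stand from 16 to 62 mm above the worktop, 50 mm apart inside; pinch them from outside across the 56 mm near the middle.
- tray_2_mid (a point): Centre (31 mm up) of the tray that at first lies with its mouth roughly opposite to tray_1's; core home. Shape and axes as tray_1. Feet, on every tray: two dark cross bars under it at x = -59 and +59 mm, 8 mm thick, 16 mm tall, 56 mm wide; their lowest 4 mm is a narrower round rod (45 mm long with its round ends) that goes between the walls of the tray below.
- tray_3_mid (a point): Centre (31 mm up) of the tray that at first lies with its mouth roughly the same way as tray_1's; core home. Shape and axes as tray_1. Inside, on every tray: floor top 19 mm above the worktop, two low rails that keep the core in the middle, an upright stop plate for the core at x = -70.5 mm; closed end with a card pocket at x = -100 mm.
- tray_1_seat (a point): Point of tray_1: where the centre of the tray above comes when it is seated, turned end for end (half a turn in yaw): 24 mm from tray_1's centre to its closed end, 48 mm above it. Both bars then lie on the bottoms of the rim notches. Play about 2 mm each way; the notch bevels and rod ends catch 5 mm.
- tray_2_seat (a point): The same point of tray_2. Rim notches, on both walls of every tray: centred at x = -83 and +35 mm from the tray's centre, 10 mm deep, 12 mm wide at the bottom, bevelled out to 22 mm at the top.
- tray_3_seat (a point): The same point of tray_3. The bar that drops into a tray's +35 mm notch hangs 7 mm in front of the core that lies home there and locks it in; it lands on top of a core that is not home, and so would a tray that is not turned.
- tray_1_mouth (a point): Middle of the floor's front edge at the mouth of tray_1: 100 mm along the tray's x from its centre, 12 mm below it.
- tray_2_mouth (a point): Middle of the floor's front edge at the mouth of tray_2: 100 mm along the tray's x from its centre, 12 mm below it.
- tray_3_mouth (a point): Middle of the floor's front edge at the mouth of tray_3: 100 mm along the tray's x from its centre, 12 mm below it.
- core_1: Loose grey stone core, cylinder 42 mm across, 94 mm long, about 0.3 kg, lying along its tray; point: its centre, 40 mm above the worktop while its tray stands there; its x is its long axis. Home = rear end at the stop plate: centre at x = -23 mm in the tray's frame. In tray_1; at first its front end stands 2 to 30 mm out past the mouth. It slides along the floor at 1 to 4 N.
- core_2: Loose grey stone core, cylinder 42 mm across, 94 mm long, about 0.3 kg, lying along its tray; point: its centre, 40 mm above the worktop while its tray stands there; its x is its long axis. Home = rear end at the stop plate: centre at x = -23 mm in the tray's frame. In tray_2, home at first; lies free and slides if the tray tilts or jerks.
- core_3: Loose grey stone core, cylinder 42 mm across, 94 mm long, about 0.3 kg, lying along its tray; point: its centre, 40 mm above the worktop while its tray stands there; its x is its long axis. Home = rear end at the stop plate: centre at x = -23 mm in the tray's frame. In tray_3, home at first; lies free and slides if the tray tilts or jerks.
- wash_bottle: Bystander: squeeze wash bottle, 65 mm body, 194 mm tall, standing behind the work. Origin at its underside.
- probe_thermometer: Bystander: probe thermometer with a steel stem, 176 mm long, lying flat behind the work. Origin at its underside.
- marker_pen: Bystander: marker pen, 132 mm long, lying near the front edge at the left. Origin at its underside.

How it is judged:
By the outcome, as a careful person would: the job done as asked, in the order asked, and still so for the second after the job is handed in, with the robot touching nothing.
It also fails if it takes over 72 s, if anything falls off the work surface, if the arm or the gripper's body presses on something with over 40 N, if the wrist force passes 120 N, or if a joint passes its speed limit or range.

ROBOT

A 6-joint arm with a two-finger parallel gripper is mounted at the origin on a cart in front of the work surface, level with it; the furniture and walls round the work are solid. World frame = base frame: x ahead of the robot, y to its left, z up, the work surface at z = 0. Lengths are in m, angles in rad, forces in N, time in s.
With the tool pointing down it reaches from about 0.375 to 0.9 m from the base axis. Payload 3.1 kg.
Tool frame: the origin (TCP) lies at the very end of the fingers, on their centre line; the grasp point (between the pads) lies 19 mm behind it (robot.hold_point_z is the z of the grasp point in the tool frame, in m); z points along the fingers, y is the direction in which the jaws open and shut (so a half turn about z gives the same grasp; the last joint's range is limited). The gripper opens to 87 mm and grips with 3 to 60 N. Pads are 19 mm wide; open, the fingers measure 117 mm over their backs; the gripper's body (75 mm by 190 mm) begins 51 mm behind the grasp point.
Start: joints at [1.133, 0.527, 1.433, -0, 1.181, -0.178], TCP at [0.161, 0.604, 0.223] pointing down, gripper open.
Joint ranges: [-3.08, 3.08], [-0.75, 2.2], [0.22, 2.44], [-1.43, 4.57], [0, 2.65], [-2.85, 2.85]. Speed limits (rad/s): [2.79, 2.79, 3.14, 3.14, 3.14, 3.14].

INTERFACE

Orientations are given as a unit quaternion [x, y, z, w].
In Python, from rig import robot, viewer, spotter gives the robot as it stands.
- The arm moves only by the shell command python3 -m crank 'ROWS' [FORCE]. ROWS is text: rows parted by semicolons, each of 7 numbers parted by spaces: the turn, a rotation vector about the tool's x, y, z in units of 5 degrees (1.0 is 5 degrees), then the shift along the tool's x, y, z in units of 40 mm (1.0 is 40 mm), then the gripper's target within -1 to 1 (shut at 1, half-way at 0, fully open at -1). A call has 1 to 5 rows; each row shifts and turns the pose as measured when the row begins, along the tool's axes as they then stand; what a row does not reach is not made up. A row lasts 1/8 s, in which the tool goes at most 62.5 mm and 10.7 degrees, less where a joint would pass 70% of its speed; a pose out of reach is approached as far as the arm can. A call is refused whole if a number of a shift passes 1 or a number of a turn 1, either way. A call with a gripper value outside its range is refused whole. The fingers move at their own pace and stop on an object; FORCE is the grip in N (left out, the last holds). Time passes only in rows, so rows that do not move let the fingers close. It gives the time, the measured TCP pose, the force and the opening at its end, in the units of the state.
- robot.get_obs(): the state, without advancing time (a new reading comes with each control period).
- viewer.camera(name): name is "scene" or "top" or "wrist"; returns a dict with "img" (384x512x3 uint8, red, green, blue), "camera_matrix" (3x3 intrinsics, pixels), "xyz" and "attitude" of the camera in the world. Camera axes: x right, y down, z forward; pixel columns grow to the right and rows downward; lengths in m; the calibration is good to about 2 mm. The wrist camera is an equidistant fisheye: a pixel r from the principal point sees the ray r / f radians off the axis. A picture is of the moment at which its call begins. There is no depth.
- robot.hand_in(): hands the job in, once; it reports no verdict.
Trained networks look in a picture, given as the dict that the camera call returned (one of the last four; its "shot" number tells which), for a name from the list of things; names that differ only in an ending like _2 or _b are one class to them, and where a whole thing is asked for, a point or a joint stands for the part that bears it (a point fixed in the world has none). Each returns a list of dicts, best first, with "score" (0 to 1); they miss things now and then, are a little off and sometimes report something else, mostly with a low value. They report only what shows in the picture. A call takes as long as a camera call.
- spotter.boxes_of(name, picture): "at" ([x, y, z] in m, in the coordinates of the camera as it stood for that picture, good to about 4 mm: the middle of the surface that is visible of it).
The state is a dict: "time": time; "q": joint angles; "joint_velocities": joint speeds; "joint_torque": joint torques, N m; "position": TCP position; "tool_rot": TCP orientation; "ft_force": force on the tool from outside, world axes, zero at the start; "moment": the same for the moment, N m; "grip_width": finger opening in m.
Only numpy, scipy, OpenCV 4.12 (cv2) and the standard library are available. Lean on these libraries where they do the work, as an engineer would, in place of code of your own. Each camera call takes 0.05 s, during which the arm holds its last target.

## Working session

There is one attempt and no reset: what is moved stays moved. The work goes in short steps, Python scripts to look and compute and a shell command to move; the robot and the scene stay as the last step left them, time stands still between calls to the robot, and variables do not carry over. Pictures are saved under pics/ and viewed, and the job is handed in when it is done.

```bash
ls; mkdir -p pics
cat > h.py <<'E'
import numpy as np, cv2
from scipy.spatial.transform import Rotation as R
from rig import robot, viewer, spotter
def shot(name,fn=None):
    p=viewer.camera(name)
    if fn: cv2.imwrite('pics/'+fn,p['img'][:,:,::-1])
    return p
def rot(p):
    a=np.array(p['attitude'],float)
    return a if a.shape==(3,3) else R.from_quat(a).as_matrix()
def world(p,c): return rot(p)@np.array(c)+np.array(p['xyz'])
def ray(p,u,v,fish=False):
    K=np.array(p['camera_matrix']); x=(u-K[0,2])/K[0,0]; y=(v-K[1,2])/K[1,1]
    if fish:
        r=np.hypot(x,y); d=np.array([np.sin(r)*x/max(r,1e-9),np.sin(r)*y/max(r,1e-9),np.cos(r)])
    else: d=np.array([x,y,1.])
    return rot(p)@d
def atz(p,u,v,z,fish=False):
    d=ray(p,u,v,fish); o=np.array(p['xyz']); return o+d*(z-o[2])/d[2]
def proj(p,X,fish=False):
    c=rot(p).T@(np.array(X)-np.array(p['xyz'])); K=np.array(p['camera_matrix'])
    if fish:
        th=np.arctan2(np.hypot(c[0],c[1]),c[2]); ph=np.arctan2(c[1],c[0]); x,y=th*np.cos(ph),th*np.sin(ph)
    else: x,y=c[0]/c[2],c[1]/c[2]
    return np.array([K[0,0]*x+K[0,2],K[1,1]*y+K[1,2]])
E
python3 - <<'E'
from h import *
for n in ['top','scene']:
    p=shot(n,n+'0.png'); print(n,p['xyz'],p['attitude'],p['camera_matrix'])
    for name in ['tray_1_mid','tray_1_mouth','tray_1_seat','core_1','wash_bottle','probe_thermometer','marker_pen']:
        for b in spotter.boxes_of(name,p): print(name,round(b['score'],2),world(p,b['at']).round(3))
print(robot.get_obs())
E
```

```text
pics
top [ 0.3653733  -0.0106567   1.25565719] [-0.69564315  0.71391742 -0.05632432  0.05683384] [[405.11215639   0.         256.46842689]
 [  0.         405.11215639 188.3437096 ]
 [  0.           0.           1.        ]]
tray_1_mid 0.78 [0.512 0.063 0.021]
tray_1_mouth 0.69 [0.511 0.069 0.021]
tray_1_seat 0.81 [0.512 0.066 0.015]
core_1 0.85 [ 0.49  -0.029  0.058]
core_1 0.83 [0.547 0.275 0.057]
core_1 0.6 [ 0.57  -0.29   0.061]
core_1 0.18 [0.509 0.069 0.017]
wash_bottle 0.62 [ 0.7   -0.079  0.127]
probe_thermometer 0.64 [0.693 0.166 0.016]
marker_pen 0.82 [0.343 0.274 0.018]
marker_pen 0.42 [ 0.567 -0.335  0.025]
scene [0.21714381 0.56016106 1.3217848 ] [-0.26346384  0.93448197 -0.23138046  0.06159006] [[471.13466222   0.         252.21017263]
 [  0.         471.13466222 193.34940752]
 [  0.           0.           1.        ]]
tray_1_mid 0.94 [0.513 0.071 0.023]
tray_1_mid 0.3 [0.562 0.324 0.034]
tray_1_mouth 0.66 [ 0.57  -0.279  0.058]
tray_1_mouth 0.64 [0.509 0.067 0.031]
tray_1_seat 0.69 [0.515 0.068 0.029]
tray_1_seat 0.65 [0.559 0.332 0.033]
core_1 0.65 [ 0.575 -0.28   0.05
[... 160 characters left out ...]
ime': 0.8, 'q': array([ 1.13246751e+00,  5.27433887e-01,  1.43266365e+00, -4.03442835e-06,
        1.18140770e+00, -1.78496494e-01]), 'joint_velocities': array([-5.95355731e-05, -1.32592410e-03,  9.13880105e-04,  2.68488597e-04,
       -9.58454321e-04,  3.23862392e-04]), 'joint_torque': array([-1.99407823e-04, -4.39940536e+01, -1.76978642e+01,  6.33705128e-02,
        5.01265679e-02, -2.57678244e-05]), 'position': array([0.1605438 , 0.60402682, 0.22260066]), 'tool_rot': array([1.29550252e-01, 9.91572857e-01, 4.10767722e-05, 1.50448208e-05]), 'ft_force': array([ 0.03865107, -0.43436045,  0.32170529]), 'moment': array([-0.00035201, -0.00782282,  0.03671064]), 'grip_width': 0.08702216742802993}
```

View pics/top0.png

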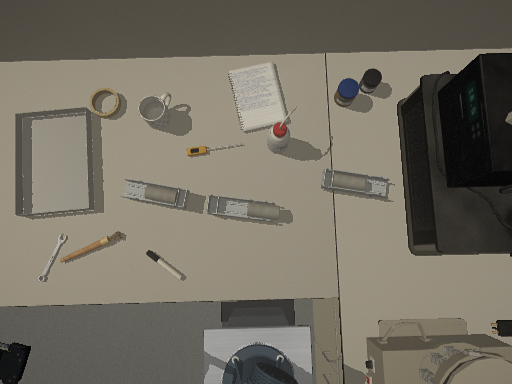

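View pics/scene0.png

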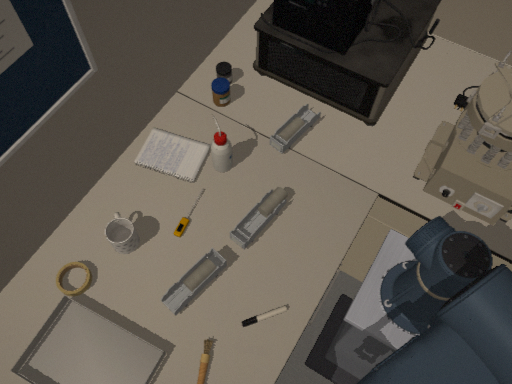

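Run:
```python
import cv2
im=cv2.imread('pics/top0.png')
cv2.imwrite('pics/top0a.png',cv2.resize(im[85:205,130:390],(780,360),interpolation=cv2.INTER_CUBIC))
```

```text
(no output)
```

View pics/top0a.png

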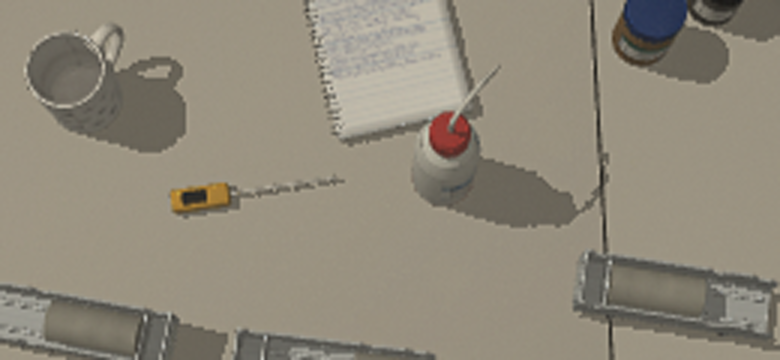

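```bash
cat >> h.py <<'E'
def plan(x,y,z,yaw=None,maxs=0.9,maxt=1.0,sub=None):
    """suggest rows to bring TCP to x,y,z with tool x at world yaw (deg), pointing down"""
    o=robot.get_obs(); P=np.array(o['position']); Q=R.from_quat(o['tool_rot'])
    yc=np.degrees(np.arctan2(*Q.as_matrix()[[1,0],0]))
    if yaw is None: yaw=yc
    a=np.radians(yaw)
    G=R.from_matrix(np.array([[np.cos(a),np.sin(a),0],[np.sin(a),-np.cos(a),0],[0,0,-1]]))
    rv=(Q.inv()*G).as_rotvec(); D=np.array([x,y,z])-P
    n=int(max(np.ceil(np.degrees(np.abs(rv)).max()/5/maxt-1e-6),np.ceil(np.linalg.norm(D)/.04/maxs),1))
    print('t',o['time'],'pos',P.round(4),'yaw',round(yc,2),'tilt',np.degrees(np.arccos(-Q.as_matrix()[2,2])).round(2),'g',round(o['grip_width'],4),'F',np.round(o['ft_force'],1),'n',n)
    for i in range(n):
        s=(Q*R.from_rotvec(rv*i/n)).inv().apply(D/n)/.04
        print(' '.join('%.2f'%v for v in np.degrees(rv/n)/5)+' '+' '.join('%.2f'%v for v in s))
E
python3 - <<'E'
from h import *
from h import plan
plan(0.5,0.0,0.28,78)
E
```

```text
t 0.8 pos [0.1605 0.604  0.2226] yaw 165.11 tilt 0.01 g 0.087 F [ 0.  -0.4  0.3] n 20
0.00 -0.00 0.87 -0.60 -0.62 -0.07
0.00 -0.00 0.87 -0.65 -0.57 -0.07
0.00 -0.00 0.87 -0.69 -0.52 -0.07
0.00 -0.00 0.87 -0.73 -0.47 -0.07
0.00 -0.00 0.87 -0.76 -0.41 -0.07
0.00 -0.00 0.87 -0.79 -0.35 -0.07
0.00 -0.00 0.87 -0.82 -0.29 -0.07
0.00 -0.00 0.87 -0.84 -0.23 -0.07
0.00 -0.00 0.87 -0.85 -0.16 -0.07
0.00 -0.00 0.87 -0.86 -0.10 -0.07
0.00 -0.00 0.87 -0.87 -0.03 -0.07
0.00 -0.00 0.87 -0.87 0.03 -0.07
0.00 -0.00 0.87 -0.86 0.10 -0.07
0.00 -0.00 0.87 -0.85 0.16 -0.07
0.00 -0.00 0.87 -0.84 0.23 -0.07
0.00 -0.00 0.87 -0.82 0.29 -0.07
0.00 -0.00 0.87 -0.79 0.35 -0.07
0.00 -0.00 0.87 -0.76 0.41 -0.07
0.00 -0.00 0.87 -0.73 0.47 -0.07
0.00 -0.00 0.87 -0.69 0.52 -0.07
```

```bash
python3 -m crank '0 0 .87 -.6 -.62 -.07 -1;0 0 .87 -.65 -.57 -.07 -1;0 0 .87 -.69 -.52 -.07 -1;0 0 .87 -.73 -.47 -.07 -1;0 0 .87 -.76 -.41 -.07 -1' && python3 -m crank '0 0 .87 -.79 -.35 -.07 -1;0 0 .87 -.82 -.29 -.07 -1;0 0 .87 -.84 -.23 -.07 -1;0 0 .87 -.85 -.16 -.07 -1;0 0 .87 -.86 -.1 -.07 -1'
python3 - <<'E'
from h import *
from h import plan
p=shot('wrist','w1.png'); print(p['xyz'],p['attitude'],p['camera_matrix'])
plan(0.5,0.0,0.28,78)
E
```

```text
time: 1.42
position: [0.2462, 0.4512, 0.2368]
tool_rot: [0.318, 0.948, 0.001, 0.0]
ft_force: [-0.6, 0.1, 0.1]
grip_width: 0.0869
time: 2.05
position: [0.3325, 0.2945, 0.2522]
tool_rot: [0.496, 0.868, 0.003, 0.001]
ft_force: [1.7, 0.2, 0.9]
grip_width: 0.0872
[0.29512324 0.35654297 0.41442916] [0.95659595 0.25990411 0.0373206  0.12641686] [[297.31863964   0.         253.13458314]
 [  0.         297.31863964 192.40959096]
 [  0.           0.           1.        ]]
t 2.1 pos [0.3344 0.2919 0.2525] yaw 120.3 tilt 0.41 g 0.087 F [ 0.4 -1.  -0.2] n 10
0.01 -0.00 0.85 -0.84 -0.01 -0.07
0.01 -0.00 0.85 -0.84 0.05 -0.07
0.01 -0.00 0.85 -0.83 0.11 -0.07
0.01 -0.00 0.85 -0.82 0.17 -0.07
0.01 -0.00 0.85 -0.81 0.23 -0.07
0.01 -0.00 0.85 -0.79 0.29 -0.07
0.01 -0.00 0.85 -0.76 0.35 -0.07
0.01 -0.00 0.85 -0.73 0.41 -0.07
0.01 -0.00 0.85 -0.70 0.46 -0.07
0.01 -0.00 0.85 -0.67 0.51 -0.07
```

View pics/w1.png

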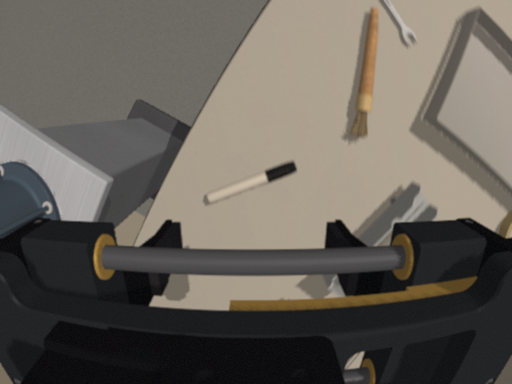

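Run:
```python
from h import *
from h import plan
plan(0.475,-0.17,0.27,78)
```

```text
t 2.1 pos [0.3344 0.2919 0.2525] yaw 120.3 tilt 0.41 g 0.087 F [ 0.4 -1.  -0.2] n 14
0.01 -0.00 0.60 -0.84 -0.20 -0.03
0.01 -0.00 0.60 -0.85 -0.15 -0.03
0.01 -0.00 0.60 -0.86 -0.11 -0.03
0.01 -0.00 0.60 -0.86 -0.06 -0.03
0.01 -0.00 0.60 -0.86 -0.02 -0.03
0.01 -0.00 0.60 -0.86 0.03 -0.03
0.01 -0.00 0.60 -0.86 0.07 -0.03
0.01 -0.00 0.60 -0.85 0.12 -0.03
0.01 -0.00 0.60 -0.85 0.16 -0.03
0.01 -0.00 0.60 -0.84 0.21 -0.03
0.01 -0.00 0.60 -0.83 0.25 -0.03
0.01 -0.00 0.60 -0.81 0.29 -0.03
0.01 -0.00 0.60 -0.79 0.34 -0.03
0.01 -0.00 0.60 -0.78 0.38 -0.03
```

```bash
python3 -m crank '0 0 .6 -.84 -.2 -.03 -1;0 0 .6 -.85 -.15 -.03 -1;0 0 .6 -.86 -.11 -.03 -1;0 0 .6 -.86 -.06 -.03 -1;0 0 .6 -.86 -.02 -.03 -1' && python3 -m crank '0 0 .6 -.86 .03 -.03 0;0 0 .6 -.86 .07 -.03 1;0 0 .6 -.85 .12 -.03 1;0 0 .6 -.85 .16 -.03 1;0 0 .6 -.84 .21 -.03 1' 10 && python3 -m crank '0 0 .6 -.83 .25 -.03 1;0 0 .6 -.81 .29 -.03 1;0 0 .6 -.79 .34 -.03 1;0 0 .6 -.78 .38 -.03 1;0 0 0 0 0 0 1'
python3 - <<'E'
from h import *
from h import plan
p=shot('wrist','w2.png'); print(p['xyz'],p['attitude'])
plan(0.475,-0.17,0.27,78)
E
```

```text
time: 2.72
position: [0.387, 0.1231, 0.2601]
tool_rot: [0.609, 0.793, 0.005, 0.004]
ft_force: [0.7, -0.0, -0.1]
grip_width: 0.0869
time: 3.35
position: [0.4384, -0.0474, 0.2678]
tool_rot: [0.71, 0.704, 0.007, 0.005]
ft_force: [0.3, 0.4, 0.4]
grip_width: 0.0448
time: 3.98
position: [0.4796, -0.1868, 0.274]
tool_rot: [0.783, 0.622, 0.008, 0.006]
ft_force: [-0.6, 0.2, -0.9]
grip_width: 0.0017
[ 0.49262465 -0.11611636  0.43643677] [ 0.98488694 -0.11400953 -0.00638963  0.13022561]
t 4.025 pos [ 0.4787 -0.1852  0.2737] yaw 77.04 tilt 1.05 g 0.0011 F [-1.   0.6  0.4] n 1
0.20 -0.08 -0.19 0.35 -0.18 0.09
```

View pics/w2.png

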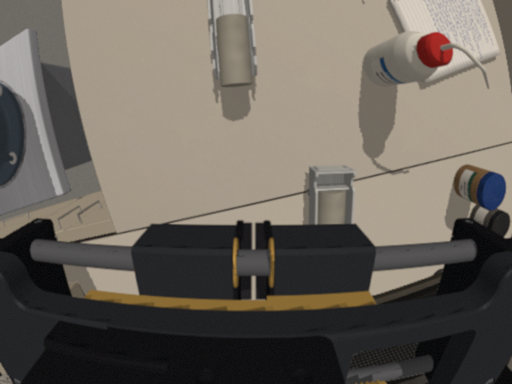

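```bash
python3 -m crank '.2 -.08 -.1 .8 0 0 1;0 0 -.1 .8 0 0 1;0 0 0 .8 0 0 1;0 0 0 0 0 0 1'
python3 - <<'E'
from h import *
from h import plan
p=shot('wrist','w3.png'); print(p['xyz'],p['attitude'])
plan(0.475,-0.17,0.27,78)
im=p['img'][:,:,::-1]
cv2.imwrite('pics/w3a.png',cv2.resize(im[0:230,150:420],None,fx=2.6,fy=2.6,interpolation=cv2.INTER_CUBIC))
import pickle; pickle.dump(p,open('w3.pkl','wb'))
E
```

```text
time: 4.53
position: [0.4969, -0.0847, 0.2735]
tool_rot: [0.776, 0.631, -0.001, -0.002]
ft_force: [-0.2, -0.4, -0.9]
grip_width: 0.0005
[ 0.51232915 -0.01396376  0.43570024] [ 0.98605735 -0.10125674 -0.01677805  0.13098274]
t 4.575 pos [ 0.497  -0.0858  0.2735] yaw 78.2 tilt 0.27 g 0.0005 F [-0.5  0.5 -0.4] n 3
-0.02 -0.00 0.01 -0.72 -0.04 0.03
-0.02 -0.00 0.01 -0.72 -0.03 0.03
-0.02 -0.00 0.01 -0.72 -0.03 0.03
```

View pics/w3a.png

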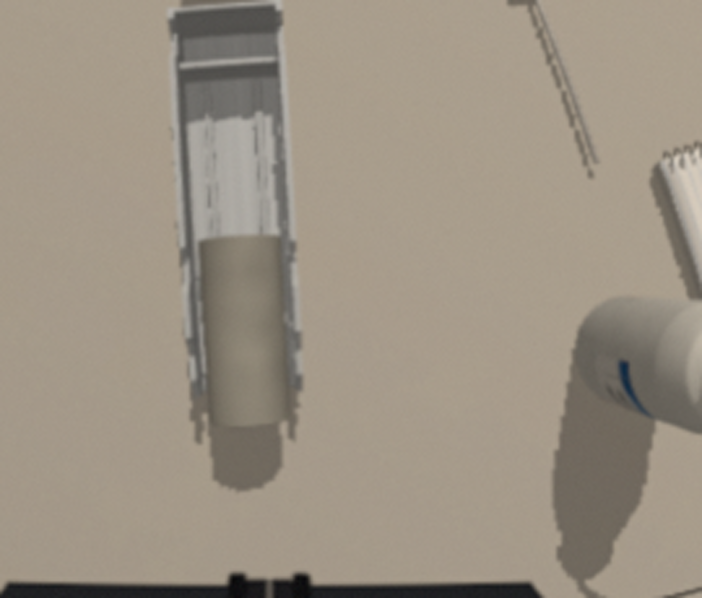

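```bash
cat >> h.py <<'E'
def wire(p,im,x,y,yaw,z0=0.,fish=True,core=None,s=1,off=(0,0)):
    """draw tray wireframe; im scaled crop"""
    c,sn=np.cos(np.radians(yaw)),np.sin(np.radians(yaw))
    def T(a,b,h): return [x+c*a-sn*b,y+sn*a+c*b,z0+h]
    L=[]
    for b in (-.028,.028):
        pr=[(-.1,.062),(-.094,.062),(-.089,.052),(-.077,.052),(-.072,.062),(.024,.062),(.029,.052),(.041,.052),(.046,.062),(.1,.062),(.1,.016)]
        L+= [((pr[i][0],b,pr[i][1]),(pr[i+1][0],b,pr[i+1][1])) for i in range(len(pr)-1)]
        L+=[((-.1,b,.062),(-.1,b,.016))]
    L+=[((-.1,-.028,.062),(-.1,.028,.062)),((-.0705,-.025,.055),(-.0705,.025,.055)),((.1,-.025,.019),(.1,.025,.019))]
    cols=[(0,0,255)]*len(L)
    if core is not None:
        for e in (-.047,.047):
            k=[(core+e,.021*np.cos(t),.040+.021*np.sin(t)) for t in np.linspace(0,2*np.pi,25)]
            L+=list(zip(k[:-1],k[1:]))
    cols+=[(0,255,0)]*(len(L)-len(cols))
    for (a,b),col in zip(L,cols):
        N=6; pts=[ (proj(p,T(*(np.array(a)+(np.array(b)-np.array(a))*t)),fish)-np.array(off))*s for t in np.linspace(0,1,N)]
        cv2.polylines(im,[np.array(pts).round().astype(int)],False,col,1)
E
python3 - <<'E'
from h import *
import pickle
p=pickle.load(open('w3.pkl','rb'))
f=lambda u,v,z: atz(p,150+u/2.6,v/2.6,z,True).round(4)
l0,l1,r0,r1=f(175,40,.062),f(195,383,.062),f(284,40,.062),f(301,383,.062)
c0,c1=f(169,12,.062),f(281,6,.062)
print(l0,l1,r0,r1,c0,c1)
for a,b in((l0,l1),(r0,r1)): d=b-a; print(np.degrees(np.arctan2(d[1],d[0])), np.linalg.norm(d))
print(np.linalg.norm(c0-c1), np.linalg.norm(l1-r1))
print('core front',f(247,425,.040),f(247,425,.061), 'rear top',f(243,236,.061))
E
```

```text
[0.4922 0.1225 0.062 ] [ 0.4665 -0.0476  0.062 ] [0.5436 0.1106 0.062 ] [ 0.5169 -0.0582  0.062 ] [0.4922 0.1384 0.062 ] [0.546  0.1291 0.062 ]
-98.59169927218127 0.17203052054795392
-98.98831310541242 0.17089859566421253
0.05459789373226774 0.05150262129251287
core front [ 0.4854 -0.0767  0.04  ] [ 0.4868 -0.0733  0.061 ] rear top [0.5041 0.0174 0.061 ]
```

Run:
```python
from h import *
import pickle
p=pickle.load(open('w3.pkl','rb'))
im=p['img'][:,:,::-1]
s=4;off=(200,0)
I=cv2.resize(im[0:180,200:300],None,fx=s,fy=s,interpolation=cv2.INTER_CUBIC)
J=I.copy()
yaw=-98.8; c=np.array([.519,.1337])+.1*np.array([np.cos(np.radians(yaw)),np.sin(np.radians(yaw))])
print(c)
wire(p,J,c[0],c[1],yaw,core=.065,s=s,off=off)
cv2.imwrite('pics/w3b.png',np.hstack([I,J])[:600])
```

```text
[0.50370142 0.03487716]
```

View pics/w3b.png

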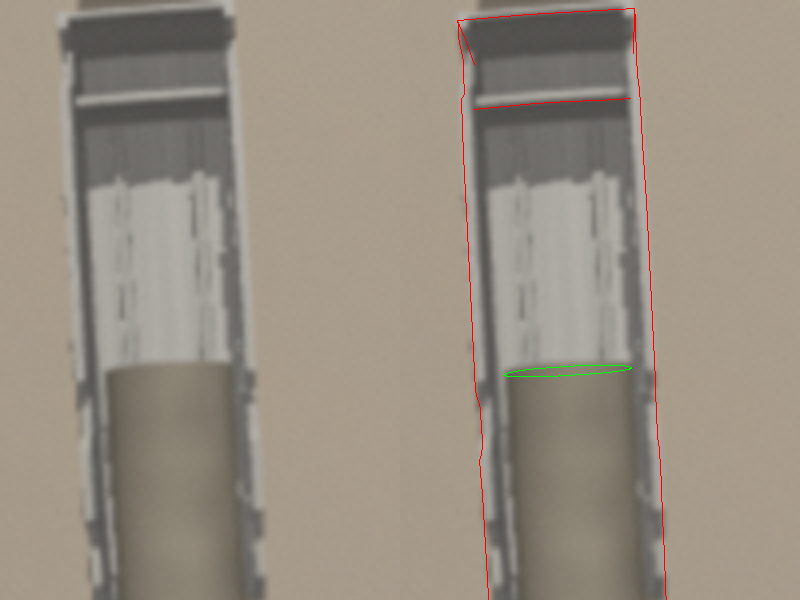

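Run:
```python
from h import *
import pickle
p=pickle.load(open('w3.pkl','rb'))
im=p['img'][:,:,::-1]
s=6;off=(210,80)
I=cv2.resize(im[80:180,210:276],None,fx=s,fy=s,interpolation=cv2.INTER_CUBIC)
J=I.copy()
yaw=-98.8; c=np.array([.504,.034])
print(c)
wire(p,J,c[0],c[1],yaw,core=.063,s=s,off=off)
cv2.imwrite('pics/w3c.png',np.hstack([I,J])[:600])
```

```text
[0.504 0.034]
```

View pics/w3c.png

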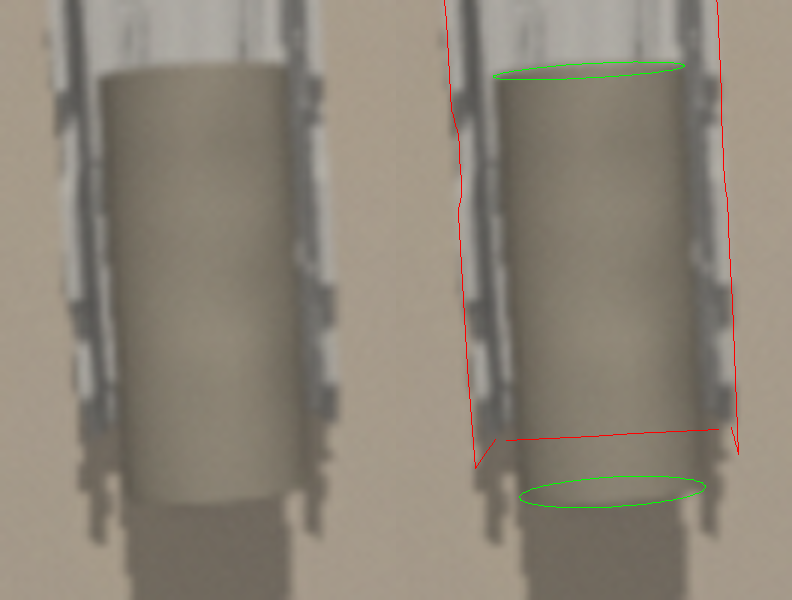

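Run:
```python
from h import *
im=cv2.imread('pics/w2.png')
I=cv2.resize(im[0:100,195:275],None,fx=6,fy=6,interpolation=cv2.INTER_CUBIC)
cv2.imwrite('pics/w2c.png',I)
im=cv2.imread('pics/scene0.png')
I=cv2.resize(im[180:255,220:300],None,fx=8,fy=8,interpolation=cv2.INTER_CUBIC)
cv2.imwrite('pics/s0c.png',I)
```

```text
(no output)
```

View pics/w2c.png

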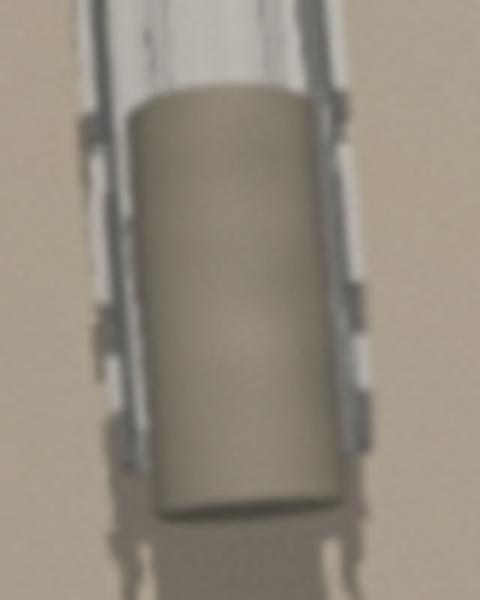

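View pics/s0c.png

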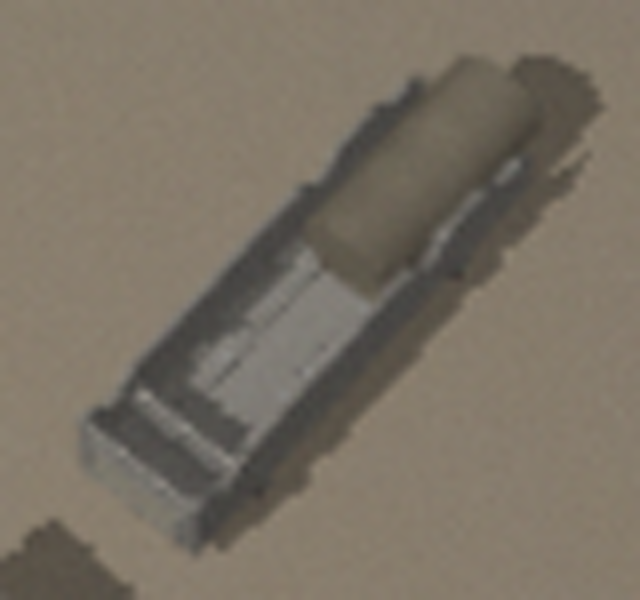

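Run:
```python
from h import *
import pickle
p3=pickle.load(open('w3.pkl','rb'))
p2=dict(p3); p2['xyz']=[0.49262465,-0.11611636,0.43643677]; p2['attitude']=[0.98488694,-0.11400953,-0.00638963,0.13022561]
def tri(a,b):
    d1=ray(p3,210+a[0]/6,80+a[1]/6,True); d2=ray(p2,195+b[0]/6,b[1]/6,True)
    o1,o2=np.array(p3['xyz']),np.array(p2['xyz'])
    A=np.stack([d1,-d2],1); t=np.linalg.lstsq(A,o2-o1,rcond=None)[0]
    x1,x2=o1+d1*t[0],o2+d2*t[1]; print(((x1+x2)/2).round(4),np.linalg.norm(x1-x2).round(4))
for a,b in [((58,88),(88,115)),((65,135),(90,150)),((72,300),(100,308)),((78,330),(106,355)),((90,425),(112,410)),((320,75),(343,92)),((322,130),(345,145)),((333,290),(358,285)),((335,330),(362,335)),((336,385),(370,388)),((338,420),(370,450)),((210,500),(240,505)),((195,65),(225,85))]: tri(a,b)
```

```text
[0.4738 0.0194 0.0573] 0.0001
[0.4733 0.0089 0.0637] 0.0009
[ 0.4671 -0.0254  0.0599] 0.0003
[ 0.4651 -0.0326  0.0446] 0.0005
[ 0.4663 -0.0506  0.0745] 0.0015
[0.5276 0.0103 0.0596] 0.0005
[ 0.5256 -0.001   0.0567] 0.0008
[ 0.5207 -0.0344  0.0637] 0.0012
[ 0.5196 -0.0434  0.0542] 0.0011
[ 0.5181 -0.0552  0.0544] 0.0
[ 0.5168 -0.0656  0.031 ] 0.0009
[ 0.4861 -0.074   0.0555] 0.0008
[0.5032 0.0175 0.0607] 0.0006
```

Run:
```python
from h import *
from h import plan
plan(0.480,-0.115,0.10,81.2)
```

```text
t 4.575 pos [ 0.497  -0.0858  0.2735] yaw 78.2 tilt 0.27 g 0.0005 F [-0.5  0.5 -0.4] n 5
-0.01 -0.00 -0.12 -0.16 -0.05 0.87
-0.01 -0.00 -0.12 -0.16 -0.05 0.87
-0.01 -0.00 -0.12 -0.16 -0.05 0.87
-0.01 -0.00 -0.12 -0.16 -0.06 0.87
-0.01 -0.00 -0.12 -0.16 -0.06 0.87
```

```bash
python3 -m crank '-.02 0 -.12 -.3 -.05 .8 1;-.02 0 -.12 -.3 -.05 .8 1;0 0 -.12 -.2 -.05 .87 1;0 0 -.12 0 -.06 .9 1;0 0 -.12 0 -.06 .9 1'
python3 - <<'E'
from h import *
from h import plan
plan(0.481,-0.112,0.036,81.2)
E
```

```text
time: 5.2
position: [0.4824, -0.1204, 0.1025]
tool_rot: [0.758, 0.652, 0.002, 0.006]
ft_force: [-0.3, 0.1, 0.1]
grip_width: 0.0004
t 5.2 pos [ 0.4824 -0.1204  0.1025] yaw 81.38 tilt 0.68 g 0.0004 F [-0.3  0.1  0.1] n 2
0.06 0.03 0.02 0.11 -0.04 0.83
0.06 0.03 0.02 0.10 -0.04 0.83
```

```bash
python3 -m crank '.06 .03 .02 .1 -.04 .83 1;.06 .03 .02 .1 -.04 .83 1;0 0 0 .3 0 0 1'
python3 - <<'E'
from h import *
from h import plan
plan(0.5003,0.003,0.036,81.2)
E
```

```text
time: 5.58
position: [0.4808, -0.1023, 0.0324]
tool_rot: [0.76, 0.649, -0.001, -0.002]
ft_force: [-1.1, 0.2, -0.2]
grip_width: 0.0003
t 5.575 pos [ 0.4808 -0.1023  0.0324] yaw 81.0 tilt 0.22 g 0.0003 F [-1.1  0.2 -0.2] n 3
-0.01 -0.00 -0.01 0.89 0.02 -0.03
-0.01 -0.00 -0.01 0.89 0.02 -0.03
-0.01 -0.00 -0.01 0.89 0.03 -0.03
```

```bash
python3 -m crank '0 0 0 .3 .01 -.08 1;0 0 0 .3 .01 -.02 1;0 0 0 .3 .01 0 1;0 0 0 .3 .01 0 1;0 0 0 .3 .01 0 1'; python3 -m crank '0 0 0 .3 .01 0 1;0 0 0 .3 .01 0 1'
python3 - <<'E'
from h import *
from h import plan
p=shot('wrist','w4.png')
plan(0.5003,0.003,0.036,81.2)
im=p['img'][:,:,::-1]
cv2.imwrite('pics/w4a.png',cv2.resize(im[0:260,150:400],None,fx=2.3,fy=2.3,interpolation=cv2.INTER_CUBIC))
E
```

```text
time: 6.2
position: [0.4951, -0.0405, 0.0411]
tool_rot: [0.76, 0.65, 0.001, 0.002]
ft_force: [-0.9, -1.7, -0.8]
grip_width: 0.0007
time: 6.45
position: [0.4994, -0.0151, 0.0411]
tool_rot: [0.759, 0.651, 0.0, 0.002]
ft_force: [-1.0, -3.1, -0.1]
grip_width: 0.0007
t 6.5 pos [ 0.4995 -0.0138  0.0411] yaw 81.2 tilt 0.2 g 0.0004 F [ 0.5  0.2 -0.6] n 1
0.04 0.01 -0.00 0.42 -0.05 0.13
```

View pics/w4a.png

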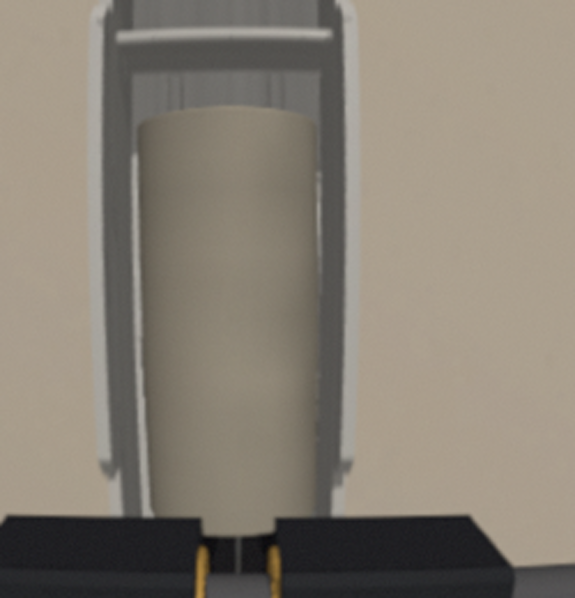

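Run:
```python
from h import *
p=shot('wrist')
f=lambda U,V,z: atz(p,150+U/2.3,V/2.3,z,True).round(4)
print('core rear',f(228,107,.061),'stop',f(225,40,.055),f(225,40,.062),'stop base',f(225,68,.04))
print('rim end L,R +24',f(105,463,.062),f(347,463,.062)); print('width',f(90,150,.062),f(357,150,.062))
```

```text
core rear [0.5134 0.0905 0.061 ] stop [0.5153 0.1074 0.055 ] [0.515  0.1051 0.062 ] stop base [0.5147 0.1051 0.04  ]
rim end L,R +24 [0.4751 0.02   0.062 ] [0.5273 0.0118 0.062 ]
width [0.484  0.0864 0.062 ] [0.5381 0.0777 0.062 ]
```

```bash
python3 -m crank '0 0 0 .12 0 0 1;0 0 0 .1 0 0 1;0 0 0 .1 0 0 1;0 0 0 .08 0 0 1'
python3 - <<'E'
from h import *
from h import plan
p=shot('wrist','w5.png')
plan(0.5003,0.003,0.036,81.2)
im=p['img'][:,:,::-1]
cv2.imwrite('pics/w5a.png',cv2.resize(im[0:260,150:400],None,fx=2.3,fy=2.3,interpolation=cv2.INTER_CUBIC))
E
```

```text
time: 7.05
position: [0.5029, 0.0011, 0.0411]
tool_rot: [0.759, 0.651, 0.001, 0.003]
ft_force: [-0.9, -2.7, 0.2]
grip_width: 0.0007
t 7.1 pos [0.5029 0.0015 0.0411] yaw 81.19 tilt 0.31 g 0.0002 F [-0.4 -0.  -0.1] n 1
0.06 0.02 -0.00 0.03 -0.07 0.13
```

View pics/w5a.png

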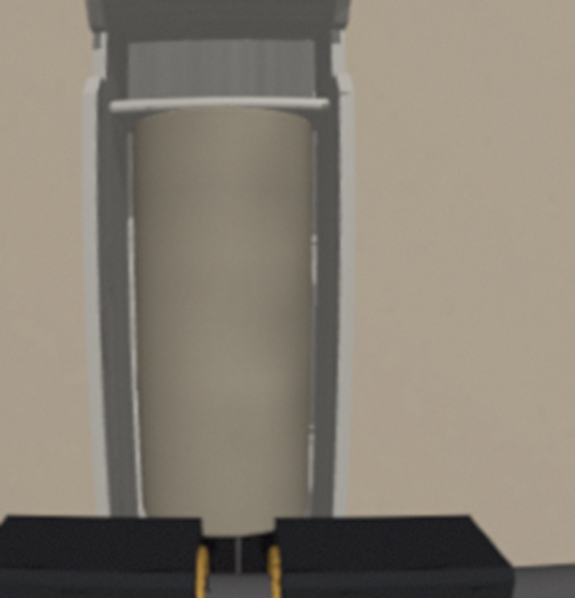

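```bash
python3 -m crank '0 0 0 .04 0 0 1;0 0 0 .03 0 0 1'; python3 -m crank '0 0 0 .03 0 0 1'
python3 - <<'E'
from h import *
from h import plan
p=shot('wrist','w6.png')
plan(0.5003,0.003,0.036,81.2)
im=p['img'][:,:,::-1]
cv2.imwrite('pics/w6a.png',cv2.resize(im[0:120,170:320],None,fx=5,fy=5,interpolation=cv2.INTER_CUBIC))
f=lambda u,v,z: atz(p,u,v,z,True).round(4)
E
```

```text
time: 7.35
position: [0.5034, 0.0039, 0.0411]
tool_rot: [0.759, 0.651, 0.001, 0.003]
ft_force: [-0.8, -4.3, -0.4]
grip_width: 0.0008
time: 7.48
position: [0.5036, 0.0049, 0.0411]
tool_rot: [0.759, 0.651, 0.001, 0.003]
ft_force: [-1.3, -5.1, 1.1]
grip_width: 0.0004
t 7.525 pos [0.5036 0.005  0.0411] yaw 81.21 tilt 0.34 g 0.0002 F [-0.3 -4.2  0.9] n 1
0.06 0.03 0.00 -0.06 -0.08 0.13
```

View pics/w6a.png

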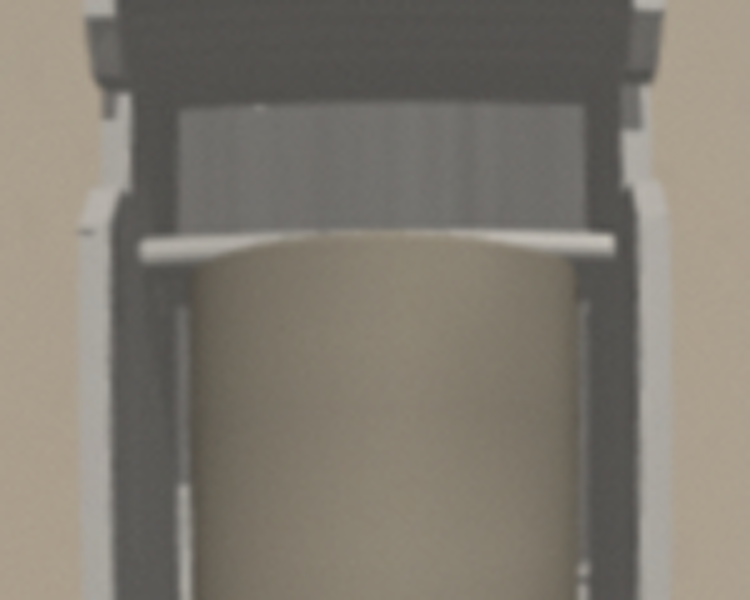

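```bash
python3 - <<'E'
from h import *
p=shot('wrist')
f=lambda U,V,z: atz(p,170+U/5,V/5,z,True)
L,Rr=f(85,195,.062),f(665,190,.062)
m=(L+Rr)/2; print(L.round(4),Rr.round(4),'c from -72:',(m+.072*np.array([-.153,-.988,0])).round(4), np.degrees(np.arctan2(*(Rr-L)[[1,0]])))
L,Rr=f(78,400,.062),f(672,400,.062); print(L.round(4),Rr.round(4),np.linalg.norm(L-Rr))
s=f(375,240,.06); print('stop -70.5 z.06',(s+.0705*np.array([-.153,-.988,0])).round(4))
E
python3 -m crank '0 0 0 -.3 0 0 1;0 0 0 -.3 0 -.3 1;.06 .03 0 0 0 -.9 1;0 0 0 .4 0 -.9 1;0 0 0 .8 0 -.9 1'
python3 - <<'E'
from h import *
from h import plan
plan(0.53,.19,0.27,81.2)
E
```

```text
[0.489  0.1185 0.062 ] [0.5433 0.1101 0.062 ] c from -72: [0.5051 0.0431 0.062 ] -8.799623191547344
[0.4853 0.0984 0.062 ] [0.5407 0.0894 0.062 ] 0.05609402133949341
stop -70.5 z.06 [0.5046 0.0394 0.06  ]
time: 8.2
position: [0.5053, 0.0261, 0.1638]
tool_rot: [0.762, 0.648, -0.001, -0.004]
ft_force: [0.1, -0.0, -0.4]
grip_width: 0.0003
t 8.2 pos [0.5053 0.0261 0.1638] yaw 80.74 tilt 0.42 g 0.0003 F [ 0.1 -0.  -0.4] n 6
-0.01 -0.01 -0.02 0.69 -0.01 -0.44
-0.01 -0.01 -0.02 0.69 -0.01 -0.44
-0.01 -0.01 -0.02 0.69 -0.01 -0.44
-0.01 -0.01 -0.02 0.69 -0.01 -0.44
-0.01 -0.01 -0.02 0.69 -0.01 -0.44
-0.01 -0.01 -0.02 0.69 -0.00 -0.44
```

```bash
python3 -m crank '0 0 0 .7 0 -.44 -1;0 0 0 .7 0 -.44 -1;0 0 0 .7 0 -.44 -1;0 0 0 .7 0 -.44 -1;0 0 0 .7 0 -.44 -1'; python3 -m crank '0 0 0 .4 0 0 -1;0 0 0 0 0 0 -1';python3 - <<'E'
from h import *
from h import plan
p=shot('wrist','w7.png')
import pickle; pickle.dump(p,open('w7.pkl','wb'))
plan(0.53,.19,0.27,81.2)
for n in ['core_1','tray_1_mid']:
  for b in spotter.boxes_of(n,p): print(n,round(b['score'],2),world(p,b['at']).round(3))
E
```

```text
time: 8.82
position: [0.5287, 0.1653, 0.2618]
tool_rot: [0.763, 0.646, 0.003, -0.002]
ft_force: [0.3, -0.9, 0.1]
grip_width: 0.0427
time: 9.07
position: [0.5317, 0.1821, 0.2637]
tool_rot: [0.763, 0.646, 0.005, -0.001]
ft_force: [-0.5, 0.2, 0.0]
grip_width: 0.0625
t 9.125 pos [0.5317 0.1815 0.2636] yaw 80.51 tilt 0.52 g 0.067 F [ 0.2  0.6 -0.1] n 1
0.04 -0.10 -0.14 0.20 -0.08 -0.16
core_1 0.9 [0.552 0.283 0.059]
core_1 0.58 [0.51  0.09  0.058]
tray_1_mid 0.73 [0.511 0.106 0.03 ]
```

View pics/w7.png

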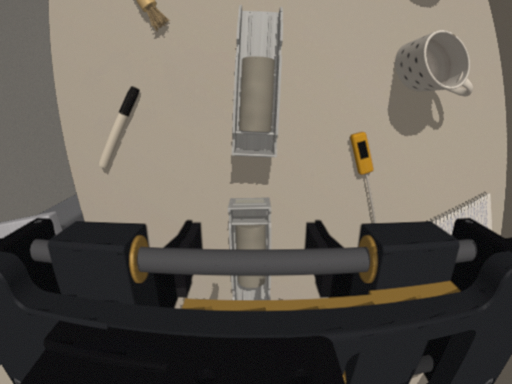

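Run:
```python
from h import *
import pickle
p=pickle.load(open('w7.pkl','rb'))
im=p['img'][:,:,::-1]
I=cv2.resize(im[0:110,215:300],None,fx=5,fy=5,interpolation=cv2.INTER_CUBIC)
J=cv2.resize(im[100:220,215:290],None,fx=5,fy=5,interpolation=cv2.INTER_CUBIC)
H=np.zeros((600,800,3),np.uint8); H[:550,:425]=I; H[:600,425:800]=J
cv2.imwrite('pics/w7a.png',H)
```

View pics/w7a.png

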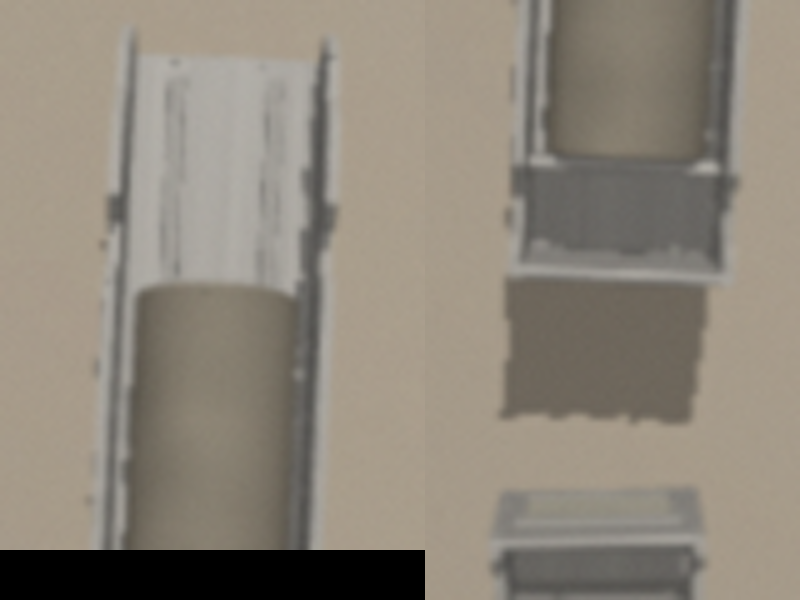

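Run:
```python
from h import *
import pickle
p=pickle.load(open('w7.pkl','rb'))
f=lambda U,V,z=.062: atz(p,215+U/5,V/5,z,True)
g=lambda U,V,z=.062: atz(p,215+(U-425)/5,100+V/5,z,True)
a,b,c,d=f(121,25),f(340,40),g(508,280),g(732,280)
print(a,b,c,d,np.linalg.norm(a-b),np.linalg.norm(c-d))
m=(a+b)/2;n=(c+d)/2;D=m-n
print('len',np.linalg.norm(D),'yaw',np.degrees(np.arctan2(D[1],D[0])),'c',(m+n)/2)
print('floor mouth',f(225,57,.019))
e=g(490,540);h=g(705,540); m=(e+h)/2; print('t1 width',np.linalg.norm(e-h),'c',m+.1*np.array([-.153,-.988,0]))
q=dict(p)
im=p['img'][:,:,::-1]
I=cv2.resize(im[0:220,200:300],None,fx=3,fy=3,interpolation=cv2.INTER_CUBIC);J=I.copy()
C=(np.array(a)+b+c+d)/4
wire(p,J,C[0],C[1],np.degrees(np.arctan2(D[1],D[0])),core=-.023,s=3,off=(200,0))
wire(p,J,.5052,.0405,-98.8,core=-.023,s=3,off=(200,0))
cv2.imwrite('pics/w7b.png',np.hstack([I,J])[:600])
```

```text
[0.55003423 0.39586466 0.062     ] [0.60268538 0.38346173 0.062     ] [0.50903557 0.20795845 0.062     ] [0.56365166 0.1988256  0.062     ] 0.05409228917567781 0.055374415352764494
len 0.1905209803461198 yaw 77.87556020650787 c [0.55635171 0.29652761 0.062     ]
floor mouth [0.57742592 0.39805049 0.019     ]
t1 width 0.05541530094470975 c [0.50424926 0.03915367 0.062     ]
```

View pics/w7b.png

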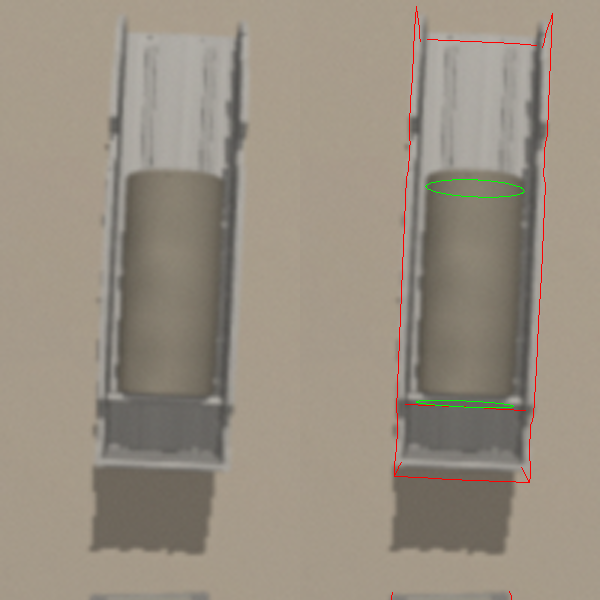

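Run:
```python
from h import *
import pickle
p=pickle.load(open('w7.pkl','rb'))
im=p['img'][:,:,::-1]
I=cv2.resize(im[0:200,210:300],None,fx=3,fy=3,interpolation=cv2.INTER_CUBIC);J=I.copy();K=I.copy()
wire(p,J,.5565,.3000,78,core=-.023,s=3,off=(210,0))
wire(p,K,.5565,.3005,79,core=-.023,s=3,off=(210,0))
cv2.imwrite('pics/w7c.png',np.hstack([J,K,])[:600])
```

```text
(no output)
```

View pics/w7c.png

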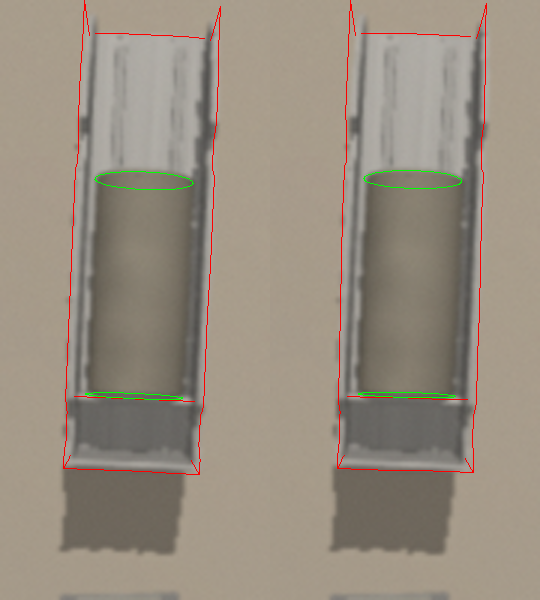

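Run:
```python
from h import *
from h import plan
plan(.5542,.2907,0.11,79.5)
```

```text
t 9.225 pos [0.5316 0.1809 0.2632] yaw 80.43 tilt 0.49 g 0.0745 F [-0.2 -0.7  0.2] n 6
0.00 -0.02 0.03 0.46 0.02 0.64
0.00 -0.02 0.03 0.46 0.01 0.64
0.00 -0.02 0.03 0.46 0.01 0.64
0.00 -0.02 0.03 0.46 0.01 0.64
0.00 -0.02 0.03 0.47 0.01 0.64
0.00 -0.02 0.03 0.47 0.01 0.64
```

```bash
python3 -m crank '0 -.02 .04 .56 .01 .74 -1;0 -.02 .04 .56 .01 .74 -1;0 -.02 .04 .56 .01 .74 -1;0 -.02 .03 .56 .01 .74 -1;0 -.02 .03 .46 .01 .64 -1'
python3 - <<'E'
from h import *
from h import plan
plan(.5542,.2907,0.030,79.5)
E
```

```text
time: 9.85
position: [0.5549, 0.2827, 0.1149]
tool_rot: [0.772, 0.636, -0.0, 0.002]
ft_force: [0.5, -0.0, 0.2]
grip_width: 0.0872
t 9.85 pos [0.5549 0.2827 0.1149] yaw 78.95 tilt 0.24 g 0.0872 F [ 0.5 -0.   0.2] n 3
0.01 0.01 -0.04 0.07 -0.02 0.71
0.01 0.01 -0.04 0.07 -0.02 0.71
0.01 0.01 -0.04 0.07 -0.02 0.71
```

```bash
python3 -m crank '.01 .01 -.04 .07 -.02 .7 -1;.01 .01 -.04 .07 -.02 .7 -1;.01 .01 -.04 .05 -.02 .5 -1;0 0 0 0 0 .1 -1'
python3 - <<'E'
from h import *
from h import plan
p=shot('wrist','w8.png')
plan(.5542,.2907,0.030,79.5)
E
```

```text
time: 10.35
position: [0.5521, 0.2872, 0.0276]
tool_rot: [0.769, 0.639, -0.004, -0.001]
ft_force: [0.2, 1.0, 0.3]
grip_width: 0.0869
t 10.4 pos [0.5524 0.2872 0.0279] yaw 79.42 tilt 0.49 g 0.087 F [-0.2 -0.7 -0.6] n 1
-0.08 0.06 -0.02 0.09 0.03 -0.05
```

View pics/w8.png

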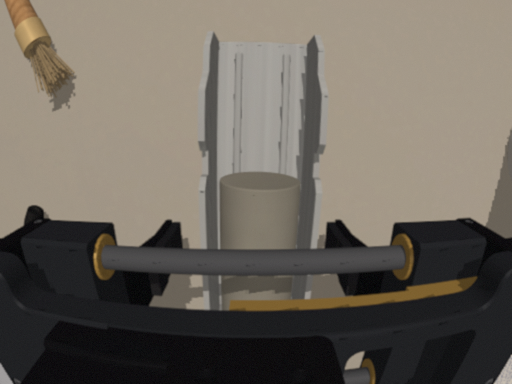

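```bash
python3 -m crank '-.08 .06 0 0 .08 -.05 -1;0 0 0 0 0 0 .3;0 0 0 0 0 0 .5;0 0 0 0 0 0 1;0 0 0 0 0 0 1' 30; python3 -m crank '0 0 0 0 0 0 1;0 0 0 0 0 0 1;0 0 0 0 0 0 1' 30;  python3 - <<'E'
from h import *
from h import plan
p=shot('wrist','w9.png')
plan(.5542,.2907,0.030,79.5)
E
```

```text
time: 11.02
position: [0.5558, 0.2869, 0.0336]
tool_rot: [0.77, 0.638, 0.001, -0.0]
ft_force: [-1.5, 0.3, 0.1]
grip_width: 0.0559
time: 11.4
position: [0.5559, 0.2868, 0.0336]
tool_rot: [0.77, 0.639, 0.002, -0.0]
ft_force: [-1.3, -0.1, 1.6]
grip_width: 0.0558
t 11.45 pos [0.5559 0.2868 0.0336] yaw 79.36 tilt 0.17 g 0.0558 F [-0.2 -0.3  0.9] n 1
0.02 -0.03 -0.03 0.09 -0.06 0.09
```

View pics/w9.png

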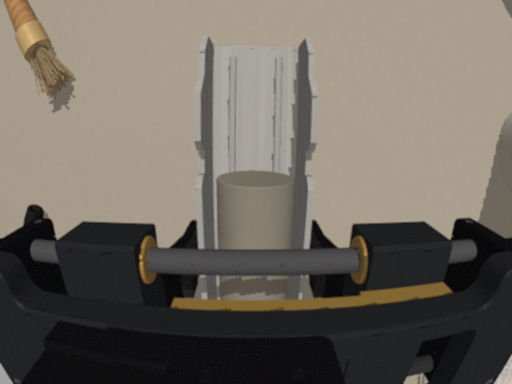

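Run:
```python
from h import *
p=shot('wrist'); o=robot.get_obs(); Q=R.from_quat(o['tool_rot']); P=np.array(o['position'])
im=p['img'][:,:,::-1]
s=4;off=(180,20)
I=cv2.resize(im[20:220,180:335],None,fx=4,fy=4,interpolation=cv2.INTER_CUBIC)[:,:]
cv2.imwrite('pics/w9a.png',I[:600])
for n,u,v,z in [('mouth floor',256,46,.019),('mouthL',213,46,.019),('mouthR',297,48,.019)]:
    X=atz(p,u,v,z,True); print(n,X.round(4),'tool',Q.inv().apply(X-P).round(4))
import pickle; pickle.dump((p,o),open('w9.pkl','wb'))
```

```text
mouth floor [0.5781 0.3981 0.019 ] tool [0.1134 0.0013 0.0149]
mouthL [0.5533 0.4033 0.019 ] tool [ 0.1139 -0.024   0.0148]
mouthR [0.6018 0.393  0.019 ] tool [0.1127 0.0255 0.0149]
```

View pics/w9a.png

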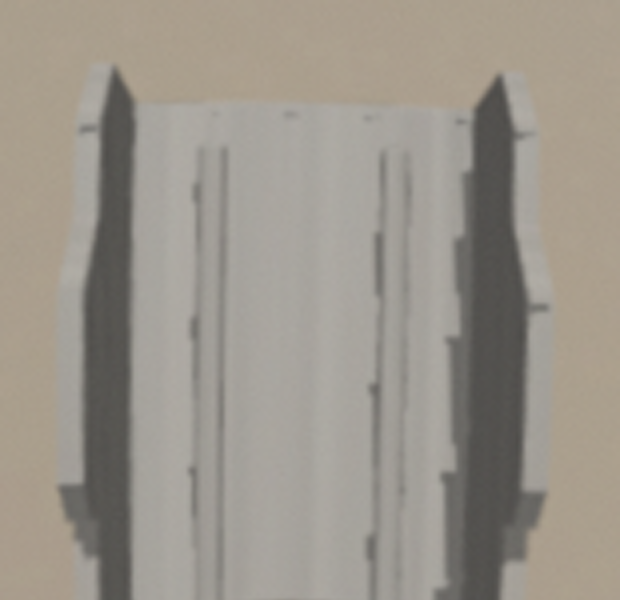

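Run:
```python
from h import *
import pickle
p,o=pickle.load(open('w9.pkl','rb')); Q=R.from_quat(o['tool_rot']); P=np.array(o['position'])
for U,V,z in [(60,485,.062),(547,490,.062),(84,485,.062),(523,490,.062),(132,104,.019),(474,108,.019)]:
    X=atz(p,180+U/4,20+V/4,z,True); print(X.round(4),'tool',Q.inv().apply(X-P).round(4))
```

```text
[0.5406 0.351  0.062 ] tool [ 0.0603 -0.0268 -0.0283]
[0.5951 0.3402 0.062 ] tool [ 0.0598  0.0287 -0.0282]
[0.5433 0.3505 0.062 ] tool [ 0.0603 -0.024  -0.0283]
[0.5923 0.3407 0.062 ] tool [ 0.0597  0.0259 -0.0282]
[0.5533 0.4033 0.019 ] tool [ 0.1139 -0.024   0.0148]
[0.6028 0.3935 0.019 ] tool [0.1134 0.0264 0.0149]
```

```bash
python3 -m crank '.02 -.03 0 0 0 -.1 1;0 0 0 0 0 -.3 1;0 0 0 0 0 -.6 1;0 0 0 0 0 -.8 1;0 0 0 0 0 -.8 1' 30
python3 - <<'E'
from h import *
from h import plan
import pickle
plan(.5056,.0502,.20,81.2)
p=pickle.load(open('w7.pkl','rb'))
im=p['img'][:,:,::-1]
s=6
I=cv2.resize(im[190:240,220:285],None,fx=s,fy=s,interpolation=cv2.INTER_CUBIC);J=I.copy()
wire(p,J,.505,.040,-98.8,core=-.023,s=s,off=(220,190))
cv2.imwrite('pics/w7d.png',np.hstack([I,J]))
p=shot('wrist','w10.png')
E
```

```text
time: 12.12
position: [0.5522, 0.2852, 0.1353]
tool_rot: [0.769, 0.639, -0.006, -0.002]
ft_force: [0.5, 0.2, -6.1]
grip_width: 0.0559
t 12.125 pos [0.5522 0.2852 0.1353] yaw 79.4 tilt 0.75 g 0.0559 F [ 0.5  0.2 -6.1] n 7
-0.02 0.01 -0.05 -0.86 -0.01 -0.22
-0.02 0.01 -0.05 -0.86 -0.02 -0.23
-0.02 0.01 -0.05 -0.86 -0.02 -0.23
-0.02 0.01 -0.05 -0.86 -0.02 -0.23
-0.02 0.01 -0.05 -0.86 -0.03 -0.23
-0.02 0.01 -0.05 -0.86 -0.03 -0.23
-0.02 0.01 -0.05 -0.86 -0.03 -0.23
```

View pics/w7d.png

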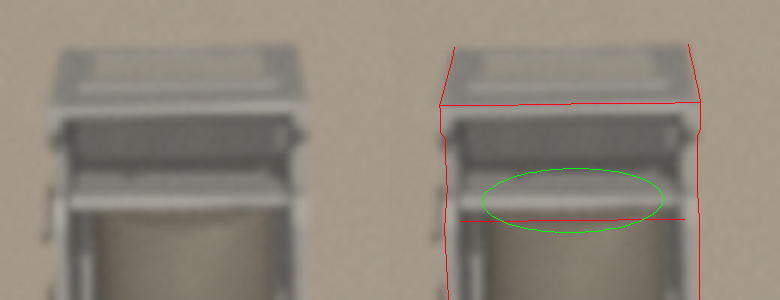

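View pics/w10.png

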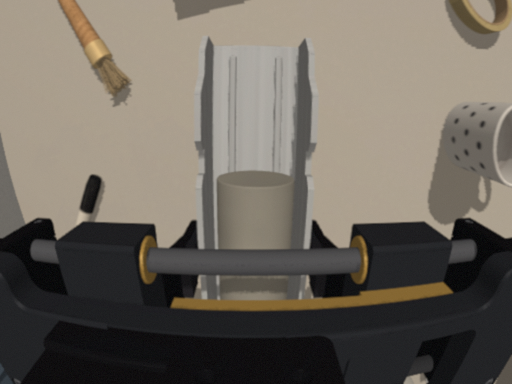

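```bash
python3 - <<'E'
from h import *
from h import plan
plan(.5052,.0499,.135,81.2)
E
python3 -m crank '-.04 .02 0 -.25 0 0 1;-.04 .02 -.05 -.5 0 0 1;-.02 .02 -.05 -.7 -.02 0 1;0 .02 -.05 -.8 -.02 0 1;0 .02 -.05 -.8 -.02 0 1'
python3 - <<'E'
from h import *
from h import plan
plan(.5052,.0499,.135,81.2)
E
```

```text
t 12.175 pos [0.5549 0.2862 0.1402] yaw 79.41 tilt 0.28 g 0.0562 F [ 1.1  0.4 -2.1] n 7
-0.01 0.01 -0.05 -0.86 -0.02 0.02
-0.01 0.01 -0.05 -0.86 -0.02 0.02
-0.01 0.01 -0.05 -0.86 -0.03 0.02
-0.01 0.01 -0.05 -0.86 -0.03 0.02
-0.01 0.01 -0.05 -0.86 -0.03 0.02
-0.01 0.01 -0.05 -0.86 -0.04 0.02
-0.01 0.01 -0.05 -0.86 -0.04 0.02
time: 12.8
position: [0.5252, 0.1596, 0.1352]
tool_rot: [0.762, 0.647, -0.001, -0.001]
ft_force: [0.1, 0.1, -5.8]
grip_width: 0.0558
t 12.8 pos [0.5252 0.1596 0.1352] yaw 80.68 tilt 0.17 g 0.0558 F [ 0.1  0.1 -5.8] n 4
-0.01 -0.00 -0.03 -0.70 -0.01 0.00
-0.01 -0.00 -0.03 -0.70 -0.01 0.00
-0.01 -0.00 -0.03 -0.70 -0.02 0.00
-0.01 -0.00 -0.03 -0.70 -0.02 0.00
```

```bash
python3 -m crank '0 0 -.04 -.75 -.01 0 1;0 0 -.04 -.75 -.02 0 1;0 0 -.04 -.6 -.02 0 1;0 0 0 -.4 -.02 0 1;0 0 0 -.2 0 0 1'; python3 -m crank '0 0 0 0 0 0 1'
python3 - <<'E'
from h import *
from h import plan
p=shot('wrist','w11.png')
plan(.5052,.0499,.11,81.2)
E
```

```text
time: 13.42
position: [0.4954, 0.0431, 0.1294]
tool_rot: [0.76, 0.649, -0.007, -0.006]
ft_force: [0.2, -0.8, -5.9]
grip_width: 0.0558
time: 13.55
position: [0.4952, 0.0427, 0.1292]
tool_rot: [0.761, 0.649, -0.007, -0.007]
ft_force: [0.3, 0.7, -6.6]
grip_width: 0.0559
t 13.6 pos [0.4952 0.043  0.1292] yaw 80.96 tilt 1.13 g 0.0562 F [ 0.1  0.5 -6.6] n 1
-0.22 0.03 -0.05 0.21 0.23 0.48
```

View pics/w11.png

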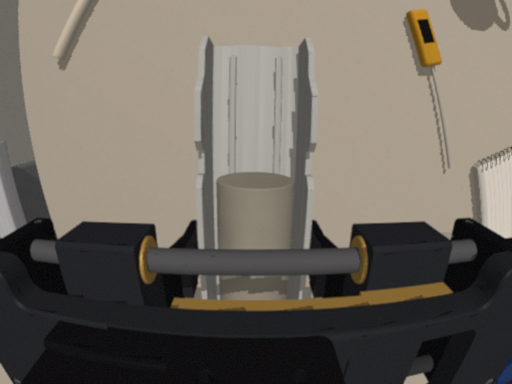

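```bash
python3 -m crank '-.22 .03 -.05 .21 .23 .1 1;0 0 0 0 0 0 1'
python3 - <<'E'
from h import *
from h import plan
plan(.5052,.0499,.10,81.2)
E
```

```text
time: 13.85
position: [0.5069, 0.0517, 0.1248]
tool_rot: [0.759, 0.652, 0.001, 0.001]
ft_force: [-1.0, -0.2, -6.1]
grip_width: 0.056
t 13.85 pos [0.5069 0.0517 0.1248] yaw 81.31 tilt 0.13 g 0.056 F [-1.  -0.2 -6.1] n 1
0.02 -0.01 0.02 -0.05 -0.04 0.62
```

```bash
python3 -m crank '0 0 0 -.05 -.04 .3 1;0 0 0 0 0 .25 1;0 0 0 0 0 0 1'
python3 - <<'E'
from h import *
from h import plan
plan(.5052,.0499,.082,81.2)
p=shot('top','t2.png');p=shot('scene','s2.png')
im=p['img'][:,:,::-1]
cv2.imwrite('pics/s2a.png',cv2.resize(im[150:290,180:330],None,fx=4,fy=4,interpolation=cv2.INTER_CUBIC))
E
```

```text
time: 14.22
position: [0.5045, 0.051, 0.1008]
tool_rot: [0.758, 0.652, 0.001, 0.0]
ft_force: [0.6, 0.6, -5.4]
grip_width: 0.0562
t 14.225 pos [0.5045 0.051  0.1008] yaw 81.45 tilt 0.06 g 0.0562 F [ 0.6  0.6 -5.4] n 1
0.01 -0.01 0.05 -0.02 0.02 0.47
```

View pics/s2a.png

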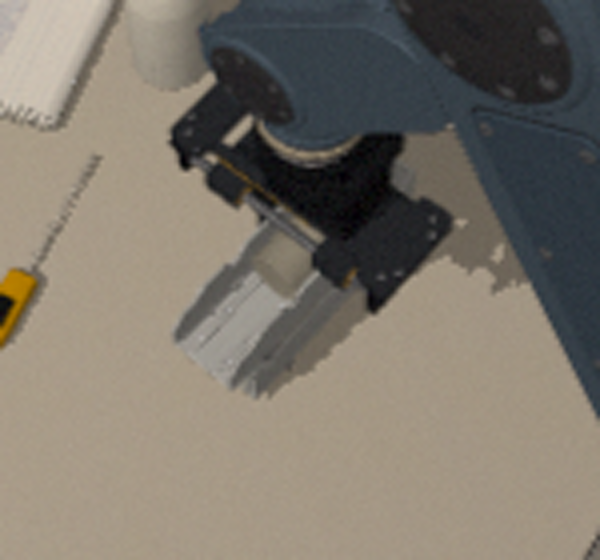

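```bash
python3 -m crank '0 0 .04 -.02 .02 .12 1;0 0 0 0 0 .1 1;0 0 0 0 0 .06 1;0 0 0 0 0 .05 1'; python3 -m crank '0 0 0 0 0 .05 1;0 0 0 0 0 .05 1'
python3 - <<'E'
from h import *
from h import plan
plan(.5052,.0499,.0816,81.2)
E
```

```text
time: 14.82
position: [0.5067, 0.0495, 0.0882]
tool_rot: [0.759, 0.651, 0.002, 0.001]
ft_force: [-0.1, 0.4, -6.6]
grip_width: 0.0563
time: 15.08
position: [0.5068, 0.0495, 0.084]
tool_rot: [0.759, 0.651, 0.002, 0.001]
ft_force: [-0.7, 0.3, -6.3]
grip_width: 0.0556
t 15.075 pos [0.5068 0.0495 0.084 ] yaw 81.2 tilt 0.27 g 0.0556 F [-0.7  0.3 -6.3] n 1
0.05 -0.01 -0.00 0.00 -0.04 0.06
```

```bash
python3 -m crank '.03 0 0 0 -.03 .03 1;0 0 0 0 0 .025 1'; python3 -m crank '0 0 0 0 0 .02 1';python3 -m crank '0 0 0 0 0 .02 1'
```

```text
time: 15.32
position: [0.5056, 0.0498, 0.0816]
tool_rot: [0.759, 0.651, 0.001, 0.0]
ft_force: [-0.4, -0.7, -4.1]
grip_width: 0.0562
time: 15.45
position: [0.5057, 0.0497, 0.0814]
tool_rot: [0.759, 0.651, 0.001, 0.001]
ft_force: [-1.7, -1.4, 4.6]
grip_width: 0.0558
time: 15.58
position: [0.5058, 0.0497, 0.0814]
tool_rot: [0.759, 0.651, 0.001, 0.001]
ft_force: [-2.4, -0.8, 5.6]
grip_width: 0.0558
```

```bash
python3 -m crank '0 0 0 0 0 -.01 .2;0 0 0 0 0 0 -.2;0 0 0 0 0 0 -.6;0 0 0 0 0 0 -1'; python3 -m crank '0 0 0 0 0 -.3 -1;0 0 0 0 0 -.6 -1;0 0 0 0 0 -.9 -1;0 0 0 -.6 0 -.9 -1;0 0 0 -.9 0 -.6 -1'
python3 - <<'E'
from h import *
from h import plan
plan(.56,-.16,.27,81.2)
E
```

```text
time: 16.08
position: [0.5074, 0.0495, 0.082]
tool_rot: [0.759, 0.651, 0.002, 0.002]
ft_force: [-0.8, 0.6, -0.4]
grip_width: 0.0687
time: 16.7
position: [0.4978, -0.0093, 0.2203]
tool_rot: [0.758, 0.652, 0.003, 0.003]
ft_force: [1.3, 0.5, 0.9]
grip_width: 0.087
t 16.7 pos [ 0.4978 -0.0093  0.2203] yaw 81.46 tilt 0.47 g 0.087 F [1.3 0.5 0.9] n 5
0.02 -0.00 0.01 -0.70 0.42 -0.25
0.02 -0.00 0.01 -0.70 0.42 -0.25
0.02 -0.00 0.01 -0.70 0.42 -0.25
0.02 -0.00 0.01 -0.70 0.42 -0.25
0.02 -0.00 0.01 -0.70 0.42 -0.25
```

```bash
python3 -m crank '.02 0 .01 -.6 0 -.4 -1;0 0 0 -.7 0 -.3 -1;0 0 0 -.6 0 -.2 -1;0 0 0 0 0 0 -1'
python3 - <<'E'
from h import *
from h import plan
plan(.56,-.16,.27,81.2)
p=shot('wrist','w12.png')
import pickle; pickle.dump(p,open('w12.pkl','wb'))
im=p['img'][:,:,::-1]
cv2.imwrite('pics/w12a.png',cv2.resize(im[0:240,170:400],None,fx=2.5,fy=2.5,interpolation=cv2.INTER_CUBIC))
E
```

```text
time: 17.2
position: [0.4874, -0.089, 0.2647]
tool_rot: [0.759, 0.651, 0.006, 0.008]
ft_force: [0.1, 0.0, 0.4]
grip_width: 0.0871
t 17.2 pos [ 0.4874 -0.089   0.2647] yaw 81.25 tilt 1.13 g 0.0871 F [0.1 0.  0.4] n 3
0.08 0.01 0.00 -0.49 0.69 -0.03
0.08 0.01 0.00 -0.49 0.69 -0.03
0.08 0.01 0.00 -0.49 0.69 -0.04
```

View pics/w12a.png

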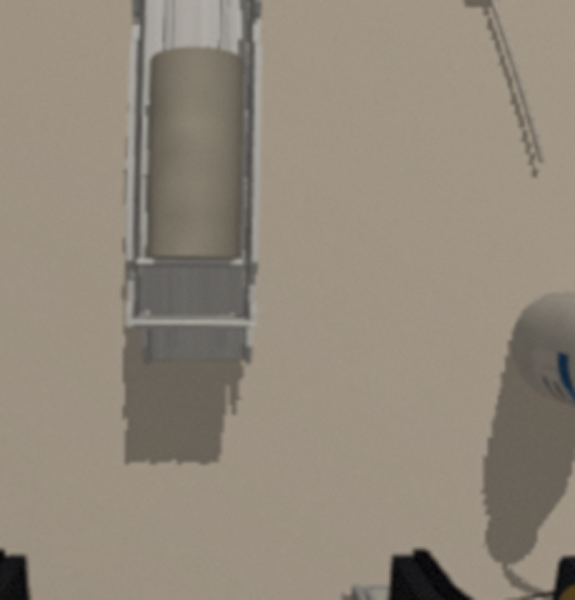

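Run:
```python
from h import *
import pickle
p=pickle.load(open('w12.pkl','rb'))
im=p['img'][:,:,::-1]
s=4;off=(200,0)
I=cv2.resize(im[0:150,200:300],None,fx=s,fy=s,interpolation=cv2.INTER_CUBIC);J=I.copy()
wire(p,J,.5089,.0633,81.2,z0=.048,core=-.023,s=s,off=off)
wire(p,J,.5046,.0397,-98.8,z0=0,s=s,off=off)
cv2.imwrite('pics/w12b.png',np.hstack([I,J])[:600])
```

```text
(no output)
```

View pics/w12b.png

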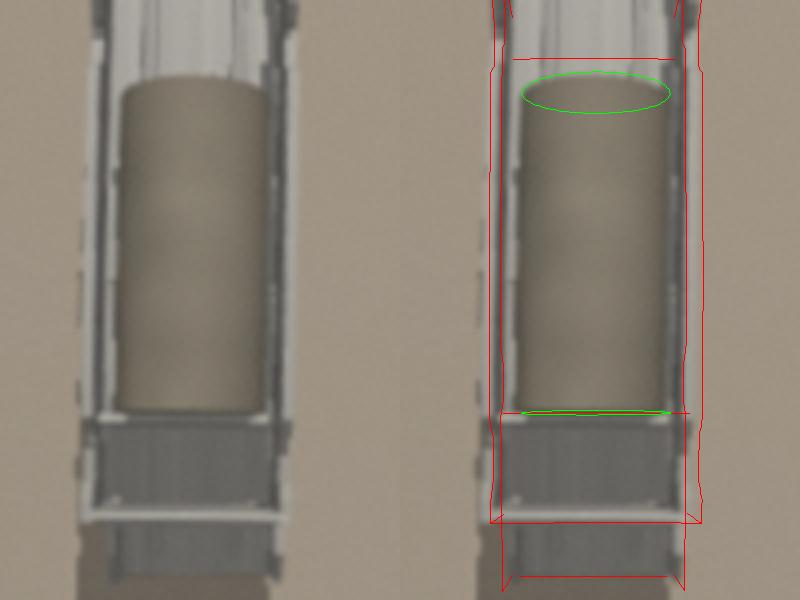

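Run:
```python
from h import *
import pickle
p=pickle.load(open('w12.pkl','rb'))
im=p['img'][:,:,::-1]
s=4;off=(200,0)
I=cv2.resize(im[0:150,200:300],None,fx=s,fy=s,interpolation=cv2.INTER_CUBIC);J=I.copy()
wire(p,I,.5078,.0635,81.2,z0=.048,core=-.023,s=s,off=off)
wire(p,J,.5080,.0635,80.,z0=.048,core=-.023,s=s,off=off)
wire(p,J,.5046,.0397,-98.8,z0=0,s=s,off=off)
cv2.imwrite('pics/w12b.png',np.hstack([I,J])[:600])
```

```text
(no output)
```

View pics/w12b.png

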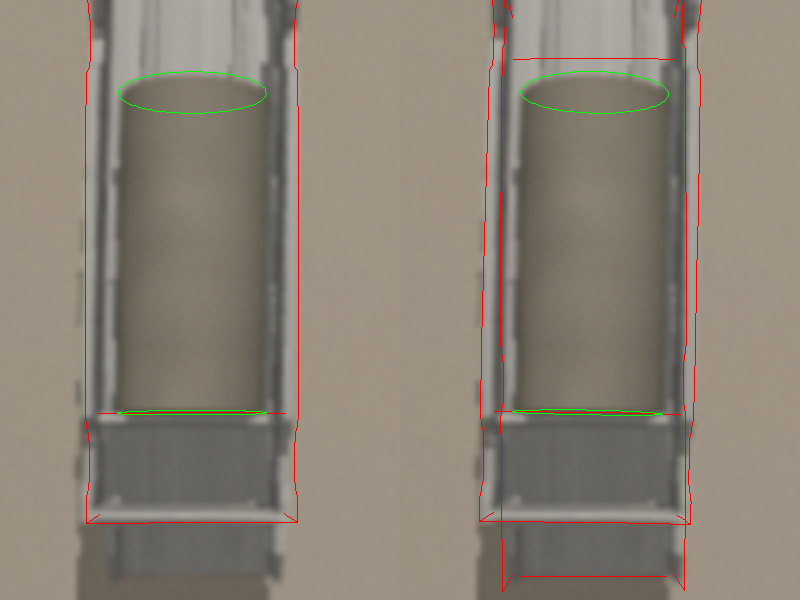

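Run:
```python
from h import *
from h import plan
p=shot('top','t3.png')
im=p['img'][:,:,::-1]
s=8;off=(310,155)
I=cv2.resize(im[155:215,310:410],None,fx=s,fy=s,interpolation=cv2.INTER_CUBIC)
cv2.imwrite('pics/t3a.png',I)
import pickle; pickle.dump(p,open('t3.pkl','wb'))
plan(.565,-.25,.30,81.2)
```

```text
t 17.3 pos [ 0.4868 -0.0874  0.2637] yaw 81.36 tilt 0.99 g 0.0873 F [ 0.2  1.3 -0.8] n 6
0.03 0.00 0.01 -0.62 0.43 -0.14
0.03 0.00 0.01 -0.62 0.43 -0.14
0.03 0.00 0.01 -0.62 0.43 -0.15
0.03 0.00 0.01 -0.62 0.43 -0.15
0.03 0.00 0.01 -0.62 0.43 -0.15
0.03 0.00 0.01 -0.62 0.43 -0.15
```

View pics/t3a.png

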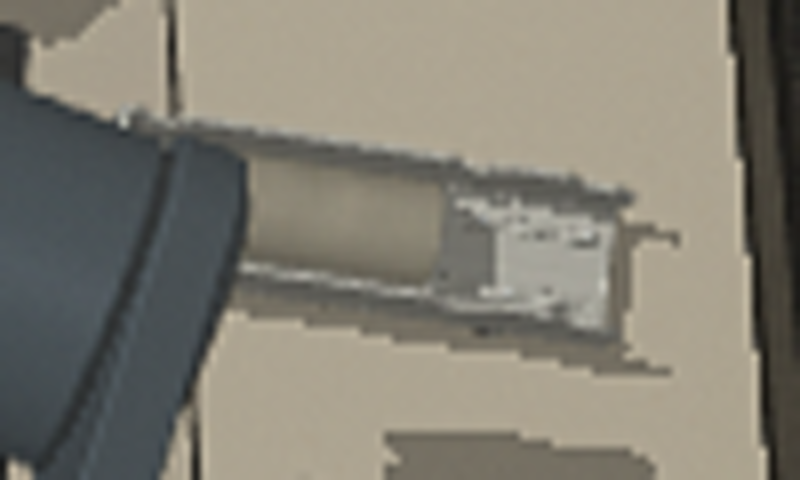

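```bash
python3 -m crank '.04 0 .01 -.62 .43 -.14 -1;.04 0 .01 -.62 .43 -.14 -1;.04 0 .01 -.62 .43 -.14 -1;.03 0 .01 -.62 .43 -.15 -1;.03 0 .01 -.62 .43 -.15 -1'; python3 -m crank '0 0 0 -.5 .3 -.1 -1;0 0 0 0 0 0 -1'
python3 - <<'E'
from h import *
from h import plan
import pickle
p=shot('wrist','w13.png')
pickle.dump(p,open('w13.pkl','wb'))
plan(.565,-.29,.20,81.2)
p=pickle.load(open('t3.pkl','rb')); im=cv2.imread('pics/top0.png')
s=8;off=(310,160)
I=cv2.resize(im[160:210,310:405],None,fx=s,fy=s,interpolation=cv2.INTER_CUBIC);J=I.copy()
wire(p,J,.567,-.305,-98.8,core=-.023,s=s,off=off,fish=False)
cv2.imwrite('pics/t3b.png',np.vstack([I[:300],J[:300]]))
E
```

```text
time: 17.92
position: [0.5527, -0.2165, 0.291]
tool_rot: [0.757, 0.654, -0.0, -0.005]
ft_force: [-0.2, -0.0, -0.1]
grip_width: 0.0868
time: 18.18
position: [0.5631, -0.2375, 0.2938]
tool_rot: [0.756, 0.654, -0.0, -0.005]
ft_force: [-0.7, 0.3, -0.3]
grip_width: 0.0869
t 18.225 pos [ 0.5624 -0.2363  0.2935] yaw 81.77 tilt 0.72 g 0.0872 F [-0.2  0.9 -0.4] n 3
-0.04 -0.03 0.04 -0.45 0.09 0.77
-0.04 -0.03 0.04 -0.44 0.09 0.78
-0.04 -0.03 0.04 -0.44 0.09 0.78
```

View pics/w13.png

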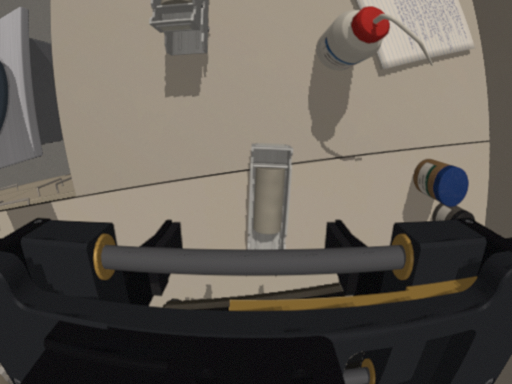

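View pics/t3b.png

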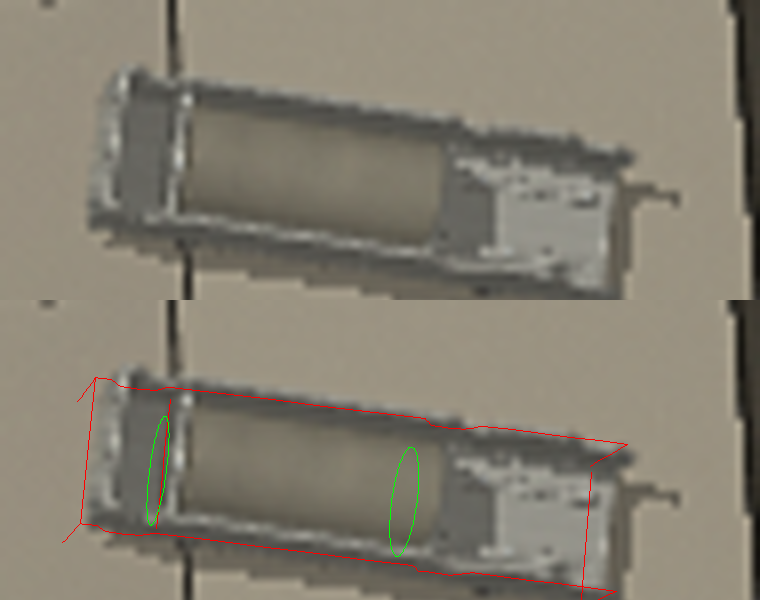

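Fit tray 3 in the wrist view, where it is closer.

Run:
```python
from h import *
import pickle
p=pickle.load(open('w13.pkl','rb'))
im=p['img'][:,:,::-1]
s=5;off=(235,135)
I=cv2.resize(im[135:255,235:312],None,fx=s,fy=s,interpolation=cv2.INTER_CUBIC);J=I.copy()
wire(p,J,.566,-.310,-100.5,core=-.023,s=s,off=off)
cv2.imwrite('pics/w13a.png',np.hstack([I,J])[:600])
```

```text
(no output)
```

View pics/w13a.png

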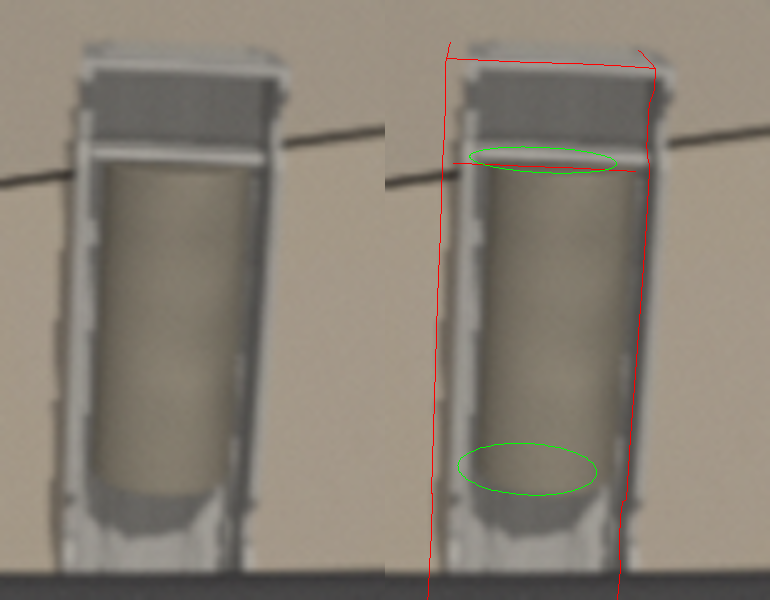

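Run:
```python
from h import *
from h import plan
plan(.572,-.300,.12,79.7)
```

```text
t 18.225 pos [ 0.5624 -0.2363  0.2935] yaw 81.77 tilt 0.72 g 0.0872 F [-0.2  0.9 -0.4] n 6
-0.02 -0.01 0.07 -0.26 0.08 0.72
-0.02 -0.01 0.07 -0.26 0.09 0.72
-0.02 -0.01 0.07 -0.26 0.09 0.72
-0.02 -0.01 0.07 -0.26 0.09 0.72
-0.02 -0.01 0.07 -0.26 0.09 0.72
-0.02 -0.01 0.07 -0.26 0.09 0.72
```

```bash
python3 -m crank '-.02 -.01 .07 -.3 .08 .8 -1;-.02 -.01 .07 -.3 .09 .8 -1;-.02 -.01 .07 -.3 .09 .8 -1;-.02 -.01 .07 -.3 .09 .8 -1;-.02 0 .07 -.3 .09 .8 -1'; python3 -m crank '0 0 0 0 0 0 -1'
python3 - <<'E'
from h import *
from h import plan
plan(.572,-.300,.12,79.7)
p=shot('wrist','w14.png')
E
```

```text
time: 18.85
position: [0.5695, -0.2871, 0.131]
tool_rot: [0.763, 0.646, 0.003, -0.003]
ft_force: [0.3, 0.4, 0.3]
grip_width: 0.0869
time: 18.98
position: [0.5673, -0.2845, 0.1282]
tool_rot: [0.763, 0.646, 0.002, -0.007]
ft_force: [-0.4, 0.6, 0.1]
grip_width: 0.0871
t 18.975 pos [ 0.5673 -0.2845  0.1282] yaw 80.49 tilt 0.8 g 0.0871 F [-0.4  0.6  0.1] n 1
-0.09 -0.13 0.16 -0.37 0.18 0.20
```

View pics/w14.png

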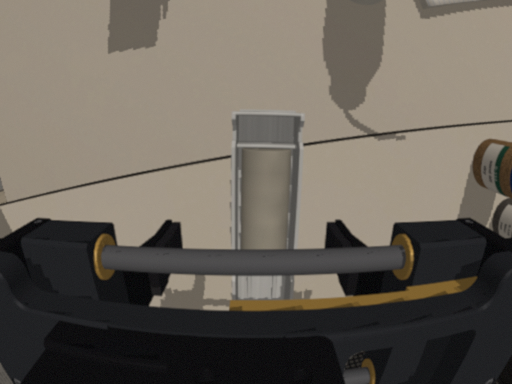

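Consistent with the estimate. Correct and go down.

```bash
python3 -m crank '-.09 -.13 .16 -.37 .18 .3 -1;0 0 0 0 0 .7 -1;0 0 0 0 0 .7 -1;0 0 0 0 0 .6 -1'; python3 -m crank '0 0 0 0 0 0 -1'
python3 - <<'E'
from h import *
from h import plan
plan(.572,-.300,.033,79.7)
p=shot('wrist','w15.png')
E
```

```text
time: 19.52
position: [0.5801, -0.3042, 0.0432]
tool_rot: [0.767, 0.641, 0.002, 0.011]
ft_force: [0.2, -0.2, 0.2]
grip_width: 0.087
time: 19.65
position: [0.5796, -0.3039, 0.0422]
tool_rot: [0.767, 0.641, 0.002, 0.01]
ft_force: [-0.3, -0.3, 0.2]
grip_width: 0.0871
t 19.65 pos [ 0.5796 -0.3039  0.0422] yaw 79.76 tilt 1.16 g 0.0871 F [-0.3 -0.3  0.2] n 1
0.20 0.11 0.01 0.06 -0.21 0.23
```

View pics/w15.png

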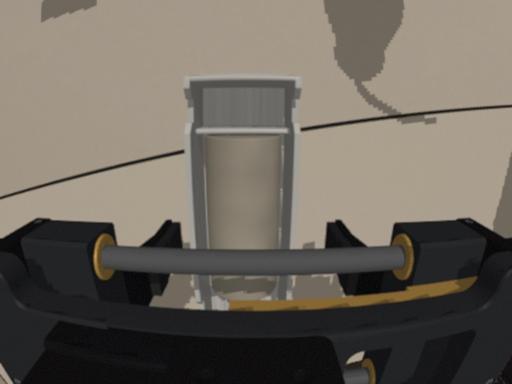

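```bash
python3 -m crank '.2 .11 0 .06 -.18 .18 -1;0 0 0 0 0 0 -1'
python3 - <<'E'
from h import *
from h import plan
plan(.572,-.300,.033,79.7)
E
```

```text
time: 19.95
position: [0.5752, -0.3019, 0.0384]
tool_rot: [0.767, 0.641, 0.001, 0.003]
ft_force: [0.2, -1.2, 0.8]
grip_width: 0.0869
t 19.95 pos [ 0.5752 -0.3019  0.0384] yaw 79.78 tilt 0.39 g 0.0869 F [ 0.2 -1.2  0.8] n 1
0.07 0.04 0.02 0.03 -0.09 0.14
```

```bash
python3 -m crank '.07 .04 0 .03 -.09 .14 -1;0 0 0 0 0 0 .3;0 0 0 0 0 0 .5;0 0 0 0 0 0 1;0 0 0 0 0 0 1' 30; python3 -m crank '0 0 0 0 0 0 1;0 0 0 0 0 0 1' 30;  python3 - <<'E'
from h import *
from h import plan
p=shot('wrist','w16.png')
plan(.572,-.300,.033,79.7)
import pickle; pickle.dump((p,robot.get_obs()),open('w16.pkl','wb'))
im=p['img'][:,:,::-1]
cv2.imwrite('pics/w16a.png',cv2.resize(im[60:210,180:330],None,fx=4,fy=4,interpolation=cv2.INTER_CUBIC))
E
```

```text
time: 20.58
position: [0.5733, -0.3009, 0.0343]
tool_rot: [0.767, 0.641, 0.001, 0.002]
ft_force: [0.6, -0.0, -1.6]
grip_width: 0.0556
time: 20.82
position: [0.5733, -0.3009, 0.0342]
tool_rot: [0.767, 0.641, 0.001, 0.002]
ft_force: [0.4, 0.2, -0.2]
grip_width: 0.0555
t 20.875 pos [ 0.5733 -0.3009  0.0342] yaw 79.77 tilt 0.24 g 0.0558 F [ 1.  -0.3  0.7] n 1
0.05 0.01 0.01 0.02 -0.04 0.03
```

View pics/w16a.png

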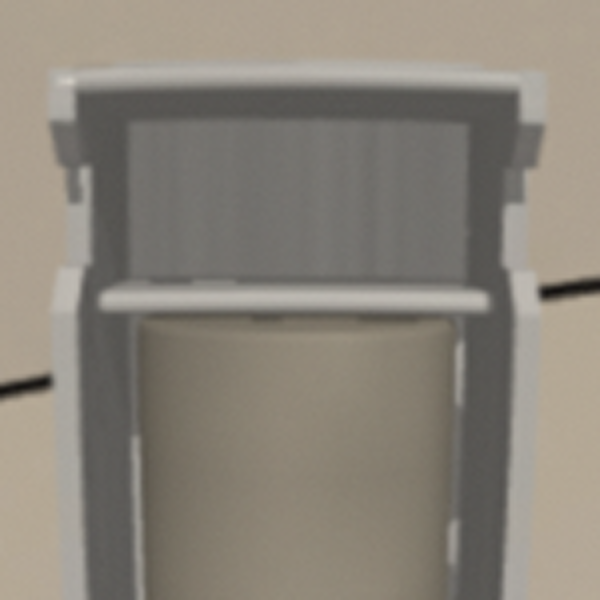

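Run:
```python
from h import *
import pickle
p,o=pickle.load(open('w16.pkl','rb')); Q=R.from_quat(o['tool_rot']); P=np.array(o['position'])
for n,U,V,z,tx in [('-94L',50,122,.062,-.094),('-94R',545,122,.062,-.094),('-72L',52,312,.062,-.072),('-72R',538,310,.062,-.072),('endL',50,72,.062,-.1),('endR',545,72,.062,-.1),('end',297,65,.062,-.1),('stop',297,298,.06,-.0705)]:
    X=atz(p,180+U/4,60+V/4,z,True); t=Q.inv().apply(X-P); print(n,t.round(4),'cx',(t[0]+tx).round(4))
```

```text
-94L [ 0.0836 -0.0276 -0.028 ] cx -0.0104
-94R [ 0.0836  0.0281 -0.0278] cx -0.0104
-72L [ 0.0618 -0.0278 -0.028 ] cx -0.0102
-72R [ 0.062   0.0277 -0.0277] cx -0.01
endL [ 0.0894 -0.0276 -0.028 ] cx -0.0106
endR [ 0.0894  0.0281 -0.0278] cx -0.0106
end [ 0.0895  0.0001 -0.0279] cx -0.0105
stop [ 0.0629  0.0001 -0.0258] cx -0.0076
```

```bash
python3 -m crank '.05 0 0 0 0 -.1 1;0 0 0 0 0 -.3 1;0 0 0 0 0 -.6 1;0 0 0 0 0 -.8 1;0 0 0 0 0 -.8 1' 30; python3 -m crank '0 0 0 0 0 -.8 1;0 0 0 0 0 -.6 1;0 0 0 0 0 -.2 1'
python3 - <<'E'
from h import *
from h import plan
plan(.5063,.05,.20,80.4)
E
```

```text
time: 21.5
position: [0.5679, -0.2968, 0.1349]
tool_rot: [0.767, 0.641, -0.003, -0.009]
ft_force: [-0.4, 0.2, -5.6]
grip_width: 0.0555
time: 21.88
position: [0.568, -0.2968, 0.203]
tool_rot: [0.767, 0.641, -0.003, -0.009]
ft_force: [0.3, -0.2, -6.3]
grip_width: 0.0559
t 21.875 pos [ 0.568  -0.2968  0.203 ] yaw 79.75 tilt 1.11 g 0.0559 F [ 0.3 -0.2 -6.3] n 10
-0.02 -0.01 -0.01 0.83 -0.31 0.02
-0.02 -0.01 -0.01 0.83 -0.30 0.02
-0.02 -0.01 -0.01 0.83 -0.30 0.02
-0.02 -0.01 -0.01 0.83 -0.30 0.02
-0.02 -0.01 -0.01 0.83 -0.30 0.01
-0.02 -0.01 -0.01 0.83 -0.30 0.01
-0.02 -0.01 -0.01 0.83 -0.30 0.01
-0.02 -0.01 -0.01 0.83 -0.30 0.01
-0.02 -0.01 -0.01 0.83 -0.30 0.01
-0.02 -0.01 -0.01 0.83 -0.30 0.01
```

```bash
python3 -m crank '-.1 -.05 0 .25 -.09 0 1;-.1 -.05 0 .5 -.18 0 1;0 0 0 .7 -.26 0 1;0 0 -.01 .75 -.28 0 1;0 0 -.01 .75 -.28 0 1'; python3 -m crank '0 0 -.01 .75 -.28 0 1;0 0 -.02 .75 -.28 0 1;0 0 -.02 .75 -.28 0 1;0 0 -.02 .75 -.28 0 1;0 0 -.02 .7 -.28 0 1'
python3 - <<'E'
from h import *
from h import plan
plan(.5063,.05,.20,80.4)
E
```

```text
time: 22.5
position: [0.5402, -0.1663, 0.1972]
tool_rot: [0.768, 0.64, -0.002, -0.005]
ft_force: [-0.4, 0.0, -6.1]
grip_width: 0.056
time: 23.12
position: [0.5011, 0.0004, 0.1923]
tool_rot: [0.765, 0.644, -0.006, -0.014]
ft_force: [0.2, 0.0, -6.2]
grip_width: 0.0558
t 23.125 pos [5.011e-01 4.000e-04 1.923e-01] yaw 80.13 tilt 1.7 g 0.0558 F [ 0.2  0.  -6.2] n 2
-0.16 -0.05 -0.03 0.62 -0.04 -0.09
-0.16 -0.05 -0.03 0.62 -0.04 -0.09
```

```bash
python3 -m crank '-.1 -.03 0 .6 -.04 -.08 1;-.1 -.03 0 .4 0 0 1;-.05 0 0 .2 0 0 1;0 0 0 0 0 0 1'
python3 - <<'E'
from h import *
from h import plan
plan(.5063,.05,.17,80.4)
p=shot('wrist','w17.png')
E
```

```text
time: 23.62
position: [0.5018, 0.0532, 0.1926]
tool_rot: [0.764, 0.645, -0.004, -0.007]
ft_force: [-0.7, 0.1, -5.4]
grip_width: 0.0557
t 23.625 pos [0.5018 0.0532 0.1926] yaw 80.38 tilt 0.94 g 0.0557 F [-0.7  0.1 -5.4] n 1
-0.19 -0.03 -0.00 -0.06 0.13 0.56
```

View pics/w17.png

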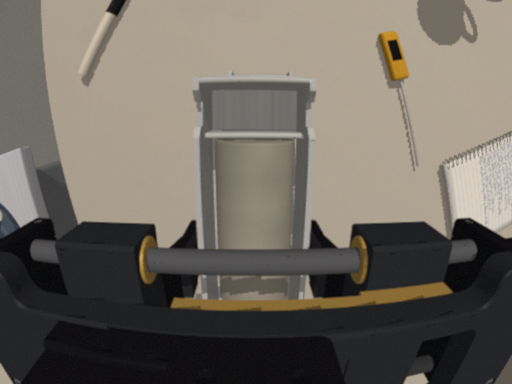

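```bash
python3 -m crank '-.19 -.03 0 -.05 .13 .3 1;0 0 0 0 0 .2 1;0 0 0 0 0 .1 1;0 0 0 0 0 0 1'
python3 - <<'E'
from h import *
from h import plan
plan(.5063,.05,.150,80.4)
p=shot('wrist','w18.png')
import pickle; pickle.dump((p,robot.get_obs()),open('w18.pkl','wb'))
im=p['img'][:,:,::-1]
cv2.imwrite('pics/w18a.png',cv2.resize(im[40:130,180:330],None,fx=5,fy=5,interpolation=cv2.INTER_CUBIC))
E
```

```text
time: 24.18
position: [0.507, 0.0474, 0.1676]
tool_rot: [0.765, 0.644, -0.0, 0.0]
ft_force: [0.4, 0.4, -6.1]
grip_width: 0.0557
t 24.175 pos [0.507  0.0474 0.1676] yaw 80.16 tilt 0.05 g 0.0557 F [ 0.4  0.4 -6.1] n 1
0.00 0.01 -0.05 0.06 -0.03 0.44
```

View pics/w18a.png

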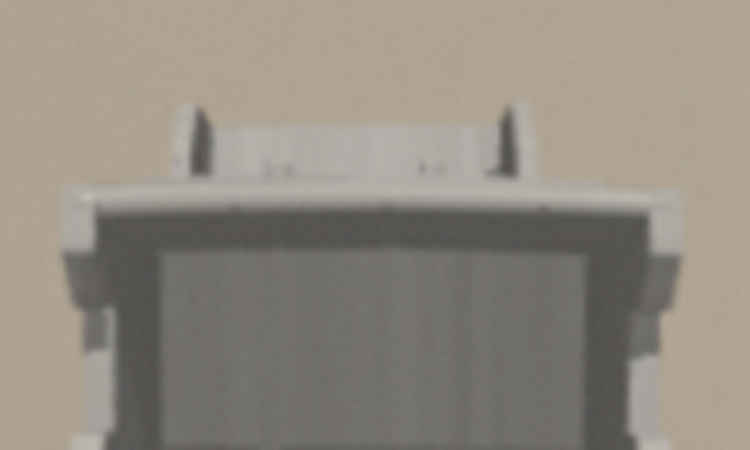

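Run:
```python
from h import *
import pickle
p,o=pickle.load(open('w18.pkl','rb')); Q=R.from_quat(o['tool_rot']); P=np.array(o['position'])
f=lambda U,V,z: atz(p,180+U/5,40+V/5,z,True)
L,Rr=f(210,125,.067),f(503,123,.067); print(L,Rr,np.linalg.norm(L-Rr),np.degrees(np.arctan2(*(Rr-L)[[1,0]]))+90)
m=(L+Rr)/2
for y in (80,81.2): print(y,'c2',m[:2]-.1*np.array([np.cos(np.radians(y)),np.sin(np.radians(y))]))
print('tool', Q.inv().apply(m-P).round(4))
```

```text
[0.49967767 0.16640601 0.067     ] [0.54998809 0.15790805 0.067     ] 0.05102307156870381 80.41262840210057
80 c2 [0.50746806 0.06367626]
81.2 c2 [0.5095343  0.06333419]
tool [ 0.1161 -0.0024  0.1007]
```

```bash
python3 -m crank '0 0 -.05 .06 -.04 .3 1;0 0 0 0 0 .2 1;0 0 0 0 0 0 1'
python3 - <<'E'
from h import *
from h import plan
plan(.5057,.0501,.1302,80.4)
E
```

```text
time: 24.6
position: [0.5062, 0.0503, 0.1468]
tool_rot: [0.764, 0.646, 0.0, 0.001]
ft_force: [-0.0, 0.3, -4.7]
grip_width: 0.0555
t 24.6 pos [0.5062 0.0503 0.1468] yaw 80.44 tilt 0.09 g 0.0555 F [-0.   0.3 -4.7] n 1
0.02 0.01 0.01 -0.01 -0.01 0.41
```

```bash
python3 -m crank '0 0 0 0 -.01 .08 1;0 0 0 0 0 .08 1;0 0 0 0 0 .06 1;0 0 0 0 0 .05 1'; python3 -m crank '0 0 0 0 0 .04 1;0 0 0 0 0 .03 1'
python3 - <<'E'
from h import *
from h import plan
plan(.5057,.0501,.1302,80.4)
E
```

```text
time: 25.1
position: [0.5064, 0.0503, 0.1356]
tool_rot: [0.764, 0.646, 0.001, 0.001]
ft_force: [0.7, -0.0, -6.3]
grip_width: 0.056
time: 25.35
position: [0.5065, 0.0503, 0.1327]
tool_rot: [0.764, 0.646, 0.001, 0.001]
ft_force: [-0.5, 0.1, -7.0]
grip_width: 0.056
t 25.35 pos [0.5065 0.0503 0.1327] yaw 80.44 tilt 0.17 g 0.056 F [-0.5  0.1 -7. ] n 1
0.03 0.01 0.01 -0.01 -0.02 0.06
```

```bash
python3 -m crank '0 0 0 0 -.01 .03 1;0 0 0 0 0 .025 1'; python3 -m crank '0 0 0 0 0 .02 1';python3 -m crank '0 0 0 0 0 .02 1'
```

```text
time: 25.6
position: [0.5062, 0.0503, 0.1304]
tool_rot: [0.764, 0.646, 0.001, 0.001]
ft_force: [-0.3, 0.8, -6.2]
grip_width: 0.0558
time: 25.72
position: [0.5061, 0.0503, 0.1298]
tool_rot: [0.764, 0.646, 0.001, 0.001]
ft_force: [-1.1, 0.1, 0.2]
grip_width: 0.0557
time: 25.85
position: [0.506, 0.0504, 0.1297]
tool_rot: [0.764, 0.646, 0.001, 0.001]
ft_force: [-1.5, -0.9, 4.6]
grip_width: 0.0554
```

Seated at the predicted height. Release and lift away.

```bash
python3 -m crank '0 0 0 0 0 -.01 .2;0 0 0 0 0 0 -.2;0 0 0 0 0 0 -.6;0 0 0 0 0 0 -1;0 0 0 0 0 0 -1'; python3 -m crank '0 0 0 0 0 -.2 -1;0 0 0 0 0 -.6 -1;0 0 0 0 0 -.9 -1;0 0 0 -.4 0 -.9 -1;0 0 0 -.9 0 -.5 -1'; python3 -m crank '0 0 0 -.9 0 -.3 -1;0 0 0 -.9 0 0 -1;0 0 0 -.7 0 0 -1;0 0 0 -.4 0 0 -1;0 0 0 0 0 0 -1'
python3 - <<'E'
from h import *
from h import plan
plan(.5063,.05,.17,80.4)
p=shot('wrist','w19.png')
im=p['img'][:,:,::-1]
cv2.imwrite('pics/w19a.png',cv2.resize(im[0:200,150:350],None,fx=3,fy=3,interpolation=cv2.INTER_CUBIC))
p=shot('scene','s3.png')
im=p['img'][:,:,::-1]
cv2.imwrite('pics/s3a.png',cv2.resize(im[160:270,190:330],None,fx=5,fy=5,interpolation=cv2.INTER_CUBIC))
p=shot('top','t4.png')
E
```

```text
time: 26.48
position: [0.5088, 0.0501, 0.1314]
tool_rot: [0.764, 0.646, 0.003, 0.004]
ft_force: [0.3, 0.1, -0.2]
grip_width: 0.0779
time: 27.1
position: [0.4988, -0.0003, 0.2601]
tool_rot: [0.762, 0.647, 0.003, 0.003]
ft_force: [0.4, -0.0, 0.1]
grip_width: 0.087
time: 27.72
position: [0.4807, -0.12, 0.2786]
tool_rot: [0.763, 0.646, 0.006, 0.008]
ft_force: [-0.4, -0.5, -0.0]
grip_width: 0.0872
t 27.725 pos [ 0.4807 -0.12    0.2786] yaw 80.55 tilt 1.16 g 0.0872 F [-0.4 -0.5 -0. ] n 6
0.04 0.00 0.01 0.72 -0.02 0.45
0.04 0.00 0.01 0.72 -0.02 0.45
0.04 0.00 0.01 0.72 -0.02 0.45
0.04 0.00 0.01 0.72 -0.02 0.45
0.04 0.00 0.01 0.72 -0.02 0.45
0.04 0.00 0.01 0.72 -0.01 0.45
```

View pics/w19a.png

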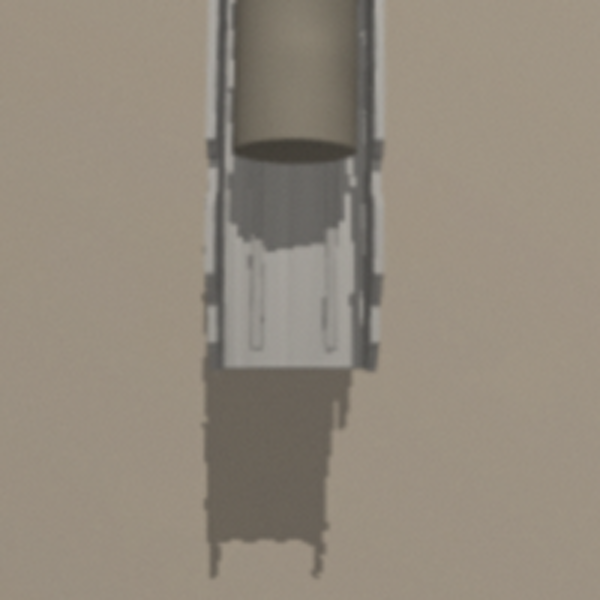

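View pics/s3a.png

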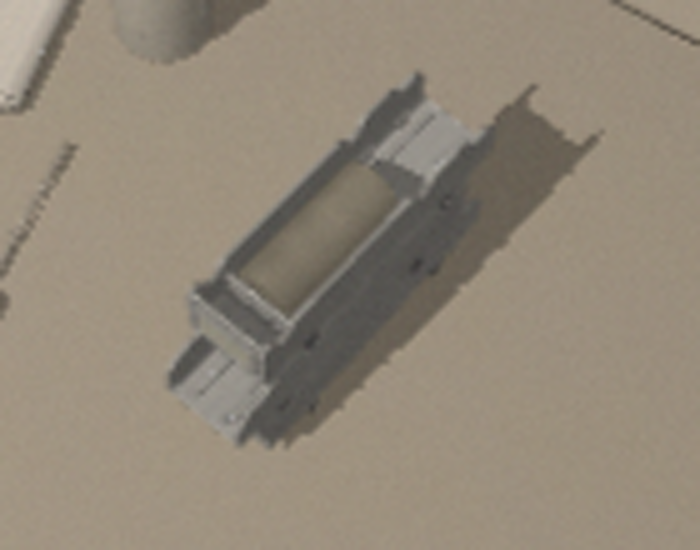

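View pics/t4.png

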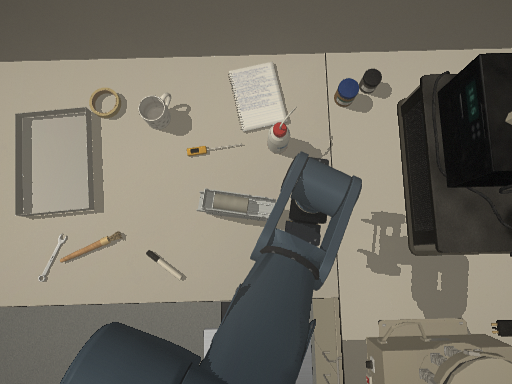

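Run:
```python
from h import *
o=robot.get_obs(); print(o['time'],o['ft_force'])
print(robot.hand_in())
```

```text
27.875 [-0.68229451 -0.12087101 -0.30547274]
the job is handed in; nothing more can be done
None
```

The job is done and was handed in at 27.9 s. Core 1 is back against its stop in tray 1. Tray 2 sits on tray 1 and tray 3 on tray 2, each turned end for end to the tray below, with its core aboard.

**Core 1:** I pushed it in with closed fingers until a steady force of about 4 N held at the stop. The picture showed its rear end at the stop plate.

**Stacking:** Both trays went down in millimetre steps until they met resistance, then were pressed by about 5 N and released.

| Tray | Tool height at seat | Predicted |
|---|---|---|
| 2 | 81.4 mm | 81.6 mm |
| 3 | 129.7 mm | 130.2 mm |

**Last pictures:** The three-tray stack stands straight and core 3 is home. Core 2 was home in the picture taken just after tray 2 was set down. The bottle, thermometer and pen are where they were.

**What disagreed or was not checked:**
- Tray 2 ended up turned about 1° from tray 1, within the play of the notches.
- Tray 1's position along its length varied by up to 5 mm between measurements. Both trays still seated without any sideways force.
- I did not see the foot bars in the notches directly. That they are seated rests on the heights and contact forces above.

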